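# Set the stiff stop of a photo stage to its index and lay a plaque against it

## Robot

A 6-joint arm with a two-finger parallel gripper is mounted at the origin on the work surface. World frame = base frame: x ahead of the robot, y to its left, z up, the work surface at z = 0. Lengths are in m, angles in rad, forces in N, time in s.
With the tool pointing down it reaches from about 0.275 to 0.725 m from the base axis. Payload 15.9 kg.
Tool frame: the origin (TCP) lies on the centre line of the jaws, within the pads' length; the fingertips stand 14 mm ahead of it and the grasp point (between the pads) lies 5 mm behind it (env.tcp_to_tips is the distance from the TCP to the fingertips, in m); z points along the fingers, x is the direction in which the jaws open and shut, and the axes are right-handed (so a half turn about z gives the same grasp; the last joint's range is limited). The gripper opens to 85 mm and grips with 20 to 120 N. Pads are 22 mm wide; open, the fingers measure 114 mm over their backs; the gripper's body (76 mm by 85 mm) begins 54 mm behind the grasp point. The pads swing forward as they close: fully open they stand 13 mm farther back than shut.
Start: joints at [1.207, 0.213, -0.034, 1.323, 0, 1.571], TCP at [0.178, 0.467, 0.21] pointing down, gripper open.
Joint ranges: [-2.98, 2.98], [-0.74, 1.72], [-1.14, 1.35], [-2.1, 2.04], [-1.57, 1.44], [-3.14, 3.14]. Speed limits (rad/s): [1.89, 1.89, 2.39, 2.57, 3.14, 3.14].

## Interface

Orientations are given as a rotation vector (axis times angle).
In Python, from cell import monitor, imaging, order, env gives the robot as it stands.
- The arm moves only by the tool carry_out, never from a script. Its argument "deltas" is a list that holds one entry, the list of rows, each a list of 7 numbers: the shift along the tool's x, y, z in cm, then the turn, a rotation vector about the tool's x, y, z in rad, then the finger opening in cm, from 0 to 8.54. A call has 1 to 10 rows; each row is the pose to reach, as a shift and turn from the pose measured when the call began, along the tool's axes at that moment; what a row does not reach only later rows make up. A row lasts 1/12 s, in which the tool goes at most 41.7 mm and 7.16 degrees, less where a joint would pass 70% of its speed; a pose out of reach is approached as far as the arm can. A call with a gripper value outside its range is refused whole. The fingers move at their own pace and stop on an object; "newtons" is the grip in N (left out, the last holds). Time passes only in rows, so rows that repeat a pose let the fingers close. It gives the time, the measured TCP pose, the force and the opening at its end, in the units of the state.
- monitor.observe(): the state, without advancing time (a new reading comes with each control period).
- imaging.snapshot(name): name is "scene" or "side" or "wrist"; returns the picture (420x560x3 uint8, red, green, blue); there is no depth.
- imaging.camera_info(name): a dict with "fov_y" (degrees; the focal length in pixels is half the picture's height over the tangent of half this angle, whatever the lens; pixels are square), "cx", "cy" (the principal point, pixels), "R" (3x3) and "t" (3): a world point X has camera coordinates R X + t; the wrist camera has in their place "mount" (4x4, takes a point from camera to tool coordinates, whose origin is the TCP and whose axes are the tool frame's). Camera axes: x right, y down, z forward; pixel columns grow to the right and rows downward; lengths in m; the calibration is good to about 2 mm. The wrist camera is an equidistant fisheye: a pixel r from the principal point sees the ray r / f radians off the axis. A picture is of the moment at which its call begins: read the wrist's pose just before it. camera_info takes no time and is no camera call.
- order.finish_job(): hands the job in, once; it reports no verdict.
The state is a dict: "clock": time; "q": joint angles; "joint_velocities": joint speeds; "tau": joint torques, N m; "ee_pos": TCP position; "tcp_rot": TCP orientation; "contact_force": force on the tool from outside, world axes, zero at the start; "torque": the same for the moment, N m; "grip_width": finger opening in m.
Only numpy, scipy, OpenCV 4.12 (cv2) and the standard library are available. Lean on these libraries where they do the work, as an engineer would, in place of code of your own. Each camera call takes 0.05 s, during which the arm holds its last target.

## Task

Take the knobbed steel weight off the photo stage and set it down gently, upright, in the shallow tray. Then gently nudge the stiff stop carriage along until its pointer lines up with the index fin on the scale rail, within 4 mm and never further past it than that. Finally lay the rectangular bronze plaque flat on the stage, lengthways and centred across it, one end up against the front of the carriage, leaving the carriage at the index and the index and all other things where they are.

Things in the scene. Friction and masses are not known exactly. Their poses are not given: they have to be found in the camera images.
- stage: photo stage fixed to the table: grey bed 130 mm (its x) by 420 mm (its y), top 14 mm above the table; origin at the centre of its underside. No walls or lips; its only raised edge is the aluminium scale rail, 16 mm wide and 22 mm high, beside the +x edge (x 70 to 86 mm). The carriage slides along the stage's +y. The stage stays put during a run but its place and yaw vary.
- carriage (a joint): travel of the stop carriage along the stage's +y in m, range 0 to 0.16; its centre is at stage y = -0.12 + value. The carriage is a flat-topped grey block 100 mm (x) by 90 mm (y), 45 mm high above the bed, too long to be gripped lengthways; it stays where it is left and resists with about 8 N of friction plus 30 N per m/s. Push it on its flat back (-y) face, which is 45 mm behind its centre. It starts short of the index. Pushing it faster than 0.2 m/s counts as rough.
- pointer (a point): tip of the carriage's 6 mm thick brass pointer blade, at the middle of the carriage's length, 70 mm to the stage's +x of the carriage's centre, 38 mm above the table; axes as the stage
- mark (a point): index fin, 6 mm thick brass, on a small dark rider (22 x 24 mm, top 33 mm above the table, fin to 44 mm) that sits on the scale rail; the point is at the fin's inner edge, axes as the stage. The pointer lines up when pointer and mark have the same stage y. The rider is lightly held and must not be moved.
- front_face (a point): bottom middle of the carriage's flat front (+y) face, 45 mm ahead of its centre, half a mm above the bed; axes as the stage. The plaque's end goes here.
- weight_mid (a point): middle (half-way up) of the steel weight, which stands on the bed in the carriage's way: cylinder 56 mm across and 40 mm high, with a round knob on top 28 mm across from 54 to 74 mm above its underside, on an 18 mm neck; total height 74 mm, so this point is 37 mm above its underside. 0.4 to 0.65 kg.
- tray_in (a point): centre of the inner floor (5 mm above the table) of the shallow square card tray, 130 x 130 mm outside, walls 5 mm thick and 24 mm high; fixed to the table. It lies to the left or the right of the stage.
- weight: the same weight; origin at the centre of its underside
- plaque: the same plaque as plaque_mid; origin at the centre of its underside
- tray: the tray; origin at the centre of its underside, axes along its sides
- plaque_mid (a point): middle (half-way up) of the bronze relief plaque, a rectangular slab 120 mm (its x) by 60 mm (its y) by 20 mm, relief 3 mm proud on top, lying face up on the table on the other side from the tray; 0.4 to 0.65 kg. Grip it across the 60 mm width; either end may face the carriage.
- medal: round flat bronze medal, 72 mm across, 10 mm thick, lying flat; bystander; origin at the centre of its underside
- loupe: black eye loupe, 44 mm across, 45 mm tall, standing; bystander; origin at the centre of its underside
- scale_bar: wooden photo scale bar 25 x 150 x 8 mm, long side along its y; bystander; origin at the centre of its underside
- bottle: white bottle, 62 mm across, 160 mm tall, standing; bystander; origin at the centre of its underside
- brush_pot: white pot with brushes, 68 mm across, pot 100 mm and brushes 185 mm tall; bystander; origin at the centre of its underside
Mind the look-alikes: they are no part of the job. Of the things that look like the plaque, the largest one is meant.

How it is judged:
By the outcome, as a careful person would: the job done as asked, in the order asked, and still so for the second after the job is handed in, with the robot touching nothing.
It also fails if it takes over 72 s, if anything falls off the work surface, if the arm or the gripper's body presses on something with over 40 N, if the wrist force passes 120 N, or if a joint passes its speed limit or range.

## Working session

There is one attempt and no reset: what is moved stays moved. The work goes in short steps, Python scripts to look and compute and a tool call to move; the robot and the scene stay as the last step left them, time stands still between calls to the robot, and variables do not carry over. Pictures are saved under pics/ and viewed, and the job is handed in when it is done.

Besides the shell and the picture viewer there is one more tool, called after "Request:" as name([rows], argument=value, ...), one row to a line, values as JSON. carry_out: Moves the arm, as the interface text tells. Its arguments: {"type":"object","properties":{"deltas":{"type":"array","items":{"type":"array","items":{"type":"array","items":{"type":"number"}}}},"newtons":{"type":"number"}},"required":["deltas"]}

```bash
mkdir -p pics; ls
python3 - <<'E'
from cell import monitor, imaging, order, env
import cv2
print(monitor.observe())
for n in ["scene","side","wrist"]:
    print(n,imaging.camera_info(n))
    cv2.imwrite(f"pics/{n}0.png",imaging.snapshot(n)[:,:,::-1])
E
```

```text
pics
{'clock': 0.0, 'q': array([ 1.20697654e+00,  2.13388218e-01, -3.50271477e-02,  1.32350893e+00,
        2.90189296e-05,  1.57083093e+00]), 'joint_velocities': array([-0.00039424,  0.00014191,  0.00090893,  0.00043917, -0.0002468 ,
       -0.00111714]), 'tau': array([-1.19806209e-03, -6.86170506e+01,  4.87113154e+01,  1.80477637e-02,
       -6.25602729e-05, -1.59598977e-05]), 'ee_pos': array([0.1777882 , 0.46694484, 0.20991284]), 'tcp_rot': array([ 2.58618794e+00,  1.78251575e+00, -1.48439544e-03]), 'contact_force': array([-0.66743189, -0.05084972,  0.85577532]), 'torque': array([0.03884211, 0.02329161, 0.00627063]), 'grip_width': 0.08538813917606367}
scene {'fov_y': 47.29640160835112, 'cx': 273.8315018147108, 'cy': 208.78048543093118, 'R': array([[ 0.62469899,  0.78068337,  0.01687146],
       [ 0.60494976, -0.47019012, -0.64261733],
       [-0.49374787,  0.41164878, -0.76600151]]), 't': array([-0.3099721 , -0.25123362,  1.50200701])}
side {'fov_y': 57.683718930171494, 'cx': 276.600274896562, 'cy': 211.36769004096834, 'R': array([[ 0.96555383, -0.26019442,  0.00216196],
       [-0.19317653, -0.72237452, -0.6639713 ],
       [ 0.17432337,  0.64068238, -0.74775494]]), 't': array([-0.47121734,  0.1433444 ,  0.86738278])}
wrist {'fov_y': 65.70646984690485, 'cx': 280.20189122087123, 'cy': 204.17107467315833, 'mount': array([[ 9.99999571e-01,  8.29829307e-04, -4.11363920e-04,
         6.05299873e-04],
       [-6.94004618e-04,  9.65467794e-01,  2.60521511e-01,
        -6.42075317e-02],
       [ 6.13347001e-04, -2.60521114e-01,  9.65467955e-01,
        -1.63644647e-01],
       [ 0.00000000e+00,  0.00000000e+00,  0.00000000e+00,
         1.00000000e+00]])}
```

View pics/scene0.png

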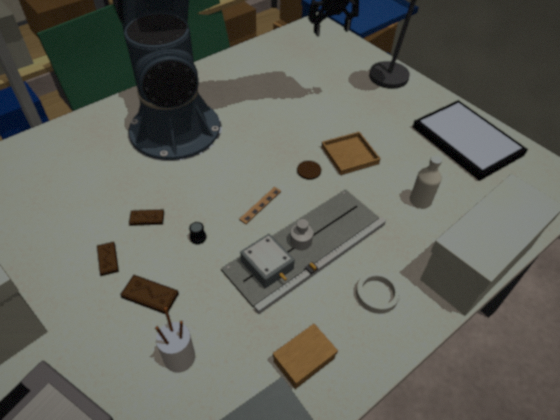

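View pics/side0.png

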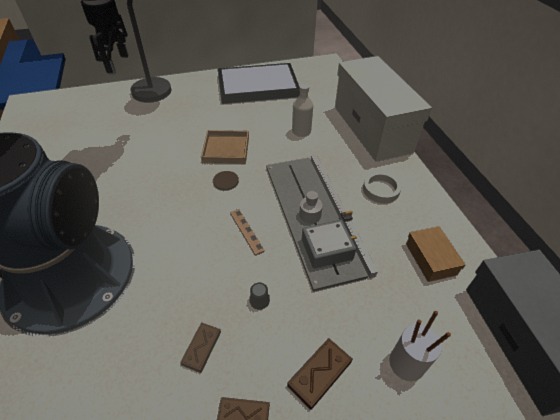

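View pics/wrist0.png

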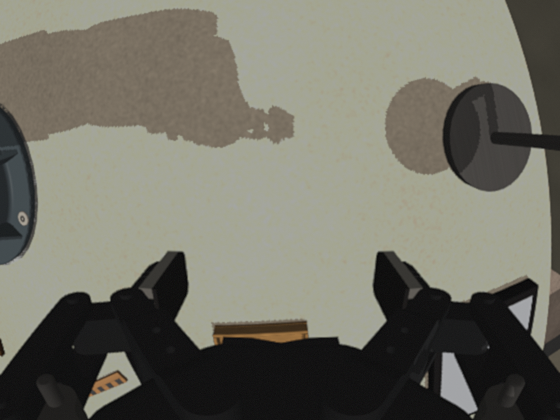

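Run:
```python
import cv2
a=cv2.imread('pics/scene0.png');b=cv2.imread('pics/side0.png')
def crop(im,x0,y0,x1,y1,s,n,step=20):
    c=cv2.resize(im[y0:y1,x0:x1],None,fx=s,fy=s,interpolation=cv2.INTER_CUBIC)
    c=cv2.convertScaleAbs(c,alpha=1.5,beta=15)
    for x in range((x0//step+1)*step,x1,step):
        cv2.line(c,(int((x-x0)*s),0),(int((x-x0)*s),6),(0,0,255),1);cv2.putText(c,str(x),(int((x-x0)*s)+2,12),0,.38,(0,0,255))
    for y in range((y0//step+1)*step,y1,step):
        cv2.line(c,(0,int((y-y0)*s)),(6,int((y-y0)*s)),(0,0,255),1);cv2.putText(c,str(y),(8,int((y-y0)*s)+4),0,.38,(0,0,255))
    cv2.imwrite(n,c)
crop(a,215,180,395,315,4.4,'pics/c1.png')
crop(b,255,150,390,295,4.1,'pics/c2.png')
crop(a,80,190,240,380,3.1,'pics/c3.png')
crop(b,170,310,450,420,2.85,'pics/c4.png')
```

```text
(no output)
```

View pics/c1.png

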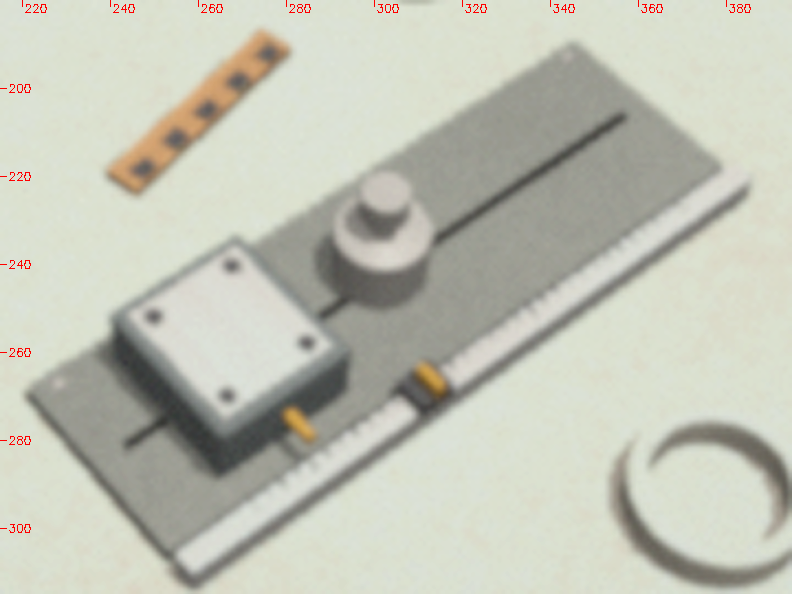

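View pics/c2.png

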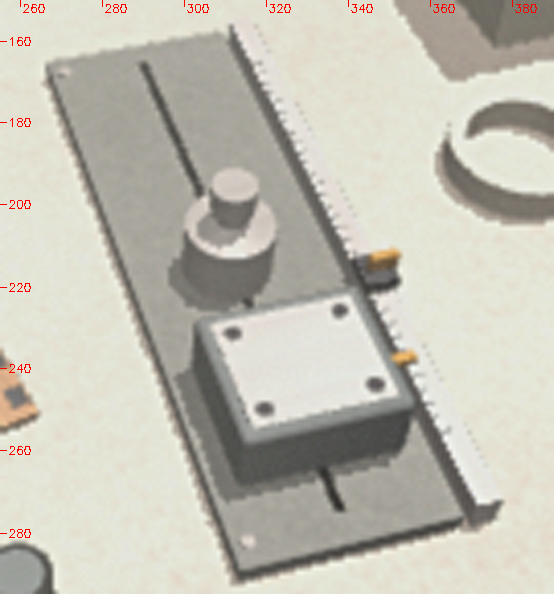

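View pics/c3.png

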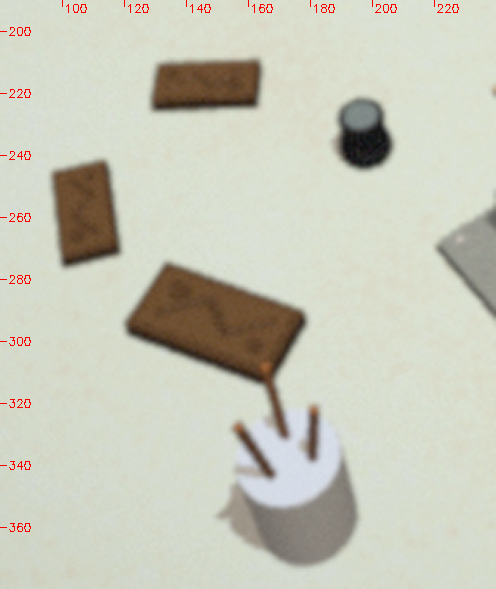

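View pics/c4.png

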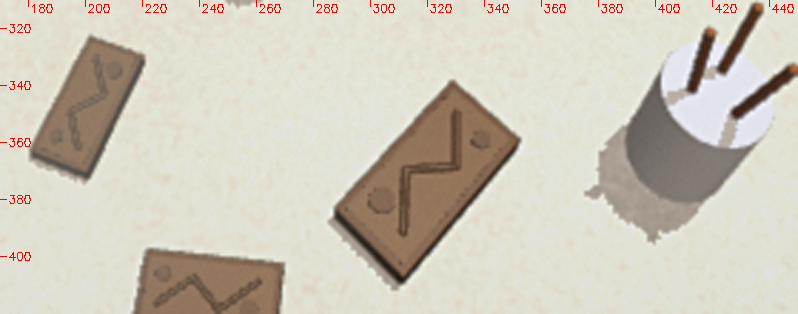

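```bash
cat > h.py <<'E'
import numpy as np, cv2
from scipy.optimize import least_squares
from scipy.spatial.transform import Rotation as Ro
from cell import monitor, imaging, order, env
CI={n:imaging.camera_info(n) for n in ["scene","side","wrist"]}
def foc(n): return 210/np.tan(np.radians(CI[n]['fov_y']/2))
def wpose(st):
    T=np.eye(4);T[:3,:3]=Ro.from_rotvec(st['tcp_rot']).as_matrix();T[:3,3]=st['ee_pos'];return T@CI['wrist']['mount']
def proj(n,X,T=None):
    X=np.atleast_2d(X);c=CI[n];f=foc(n)
    if n=='wrist':
        Y=(X-T[:3,3])@T[:3,:3];r=np.hypot(Y[:,0],Y[:,1]);th=np.arctan2(r,Y[:,2]);k=f*th/np.maximum(r,1e-9)
    else:
        Y=X@c['R'].T+c['t'];k=f/Y[:,2]
    return np.c_[c['cx']+k*Y[:,0],c['cy']+k*Y[:,1]]
def ray(n,uv,T=None):
    c=CI[n];f=foc(n);a,b=(uv[0]-c['cx'])/f,(uv[1]-c['cy'])/f
    if n=='wrist':
        r=np.hypot(a,b);d=np.array([a/r*np.sin(r),b/r*np.sin(r),np.cos(r)]) if r>1e-9 else np.array([0,0,1.]);return T[:3,3],T[:3,:3]@d
    R=c['R'];return -R.T@c['t'],R.T@np.array([a,b,1])
def onz(n,uv,z,T=None):
    o,d=ray(n,uv,T);return o+d*(z-o[2])/d[2]
def crop(im,x0,y0,x1,y1,s,n,step=20):
    c=cv2.resize(im[y0:y1,x0:x1],None,fx=s,fy=s,interpolation=cv2.INTER_CUBIC)
    c=cv2.convertScaleAbs(c,alpha=1.5,beta=15)
    for x in range((x0//step+1)*step,x1,step):
        cv2.line(c,(int((x-x0)*s),0),(int((x-x0)*s),6),(0,0,255),1);cv2.putText(c,str(x),(int((x-x0)*s)+2,12),0,.38,(0,0,255))
    for y in range((y0//step+1)*step,y1,step):
        cv2.line(c,(0,int((y-y0)*s)),(6,int((y-y0)*s)),(0,0,255),1);cv2.putText(c,str(y),(8,int((y-y0)*s)+4),0,.38,(0,0,255))
    cv2.imwrite(n,c)
def uz(p,s,x0,y0): return (np.array(p,float)+.5)/s-.5+[x0,y0]
E
cat > m1.py <<'E'
from h import *
A=lambda *p:[uz(q,4.4,215,180) for q in p]
B=lambda *p:[uz(q,4.1,255,150) for q in p]
C=lambda *p:[uz(q,3.1,80,190) for q in p]
D=lambda *p:[uz(q,2.85,170,310) for q in p]
def show(t,sc,sd,z):
    for a,b in zip(sc,sd):
        print(t,onz('scene',a,z).round(4)[:2],onz('side',b,z).round(4)[:2])
sc=A((27,392),(175,555),(573,42),(723,163));sd=B((237,570),(465,520),(48,66),(230,33))
show('bed',sc,sd,.014)
csc=A((113,320),(220,425),(237,238),(349,350));csd=B((245,440),(415,405),(197,320),(362,290))
show('carr',csc,csd,.059)
show('ptr',A((307,434)),B((416,356)),.038)
show('fin',A((431,378)),B((385,257)),.044)
show('knob',A((385,185)),B((236,184)),.088)
show('plq',C((168,264),(304,314),(264,375),(128,325)),D((335,208),(453,80),(519,138),(403,275)),.02)
W=np.array
def rf(p,ret=False):
    R=np.array([[np.cos(p[2]),-np.sin(p[2])],[np.sin(p[2]),np.cos(p[2])]])
    r=[]
    for (n,s,c) in (('scene',sc,csc),('side',sd,csd)):
        off=p[4:6] if n=='scene' else p[6:8]
        for i,(x,y) in enumerate([(-.065,-.21),(.065,-.21),(-.065,.21),(.065,.21)]):
            r.append(onz(n,s[i],.014)[:2]+off-(R@[x,y]+p[:2]))
        for i,(x,y) in enumerate([(-.05,-.045),(.05,-.045),(-.05,.045),(.05,.045)]):
            r.append(onz(n,c[i],.059)[:2]+off-(R@[x,y-.12+p[3]]+p[:2]))
    r=np.array(r)
    return r if ret else np.r_[r.ravel(),0.5*p[4:]]
s=least_squares(rf,[.55,.0,0.,.05,0,0,0,0]);print(s.x.round(4));print((rf(s.x,1)*1000).round(1).tolist())
E
python3 m1.py
python3 - <<'E'
from h import *
a=cv2.imread('pics/scene0.png');b=cv2.imread('pics/side0.png')
crop(a,290,120,400,190,6,'pics/c5.png');crop(b,190,115,260,195,6,'pics/c6.png')
E
```

```text
bed [ 0.524  -0.1864] [ 0.5186 -0.1855]
bed [ 0.6534 -0.1829] [ 0.6481 -0.1884]
bed [0.5208 0.2323] [0.5189 0.228 ]
bed [0.6472 0.2349] [0.6532 0.2287]
carr [ 0.5406 -0.1383] [ 0.5362 -0.1364]
carr [ 0.6279 -0.1336] [ 0.6324 -0.1385]
carr [ 0.5383 -0.0517] [ 0.5366 -0.0516]
carr [ 0.6335 -0.0508] [ 0.635  -0.0549]
ptr [ 0.6503 -0.0927] [ 0.6557 -0.0932]
fin [ 0.667  -0.0207] [ 0.6645 -0.0229]
knob [0.5767 0.0212] [0.5811 0.0182]
plq [ 0.4152 -0.3595] [ 0.4108 -0.3607]
plq [ 0.5164 -0.301 ] [ 0.5128 -0.3008]
plq [ 0.5419 -0.35  ] [ 0.5413 -0.3497]
plq [ 0.4444 -0.4079] [ 0.4401 -0.4093]
[ 5.852e-01  2.260e-02  1.300e-03  3.000e-03 -4.000e-04 -1.300e-03
  4.000e-04  1.300e-03]
[[3.1, -0.3], [2.5, 3.1], [0.4, -1.6], [-3.1, 0.9], [4.8, -0.1], [-7.9, 4.5], [2.6, -3.5], [-2.2, -2.8], [-1.5, 3.3], [-2.0, 0.3], [-0.6, -3.2], [3.6, -2.6], [1.2, 4.5], [-2.6, 2.3], [1.7, -0.7], [0.1, -4.2]]
```

View pics/c5.png

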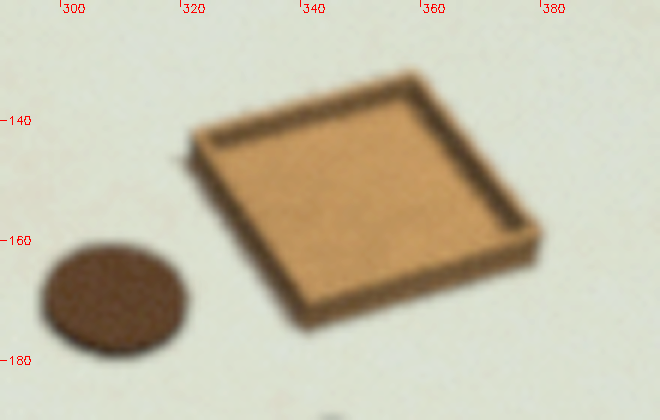

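View pics/c6.png

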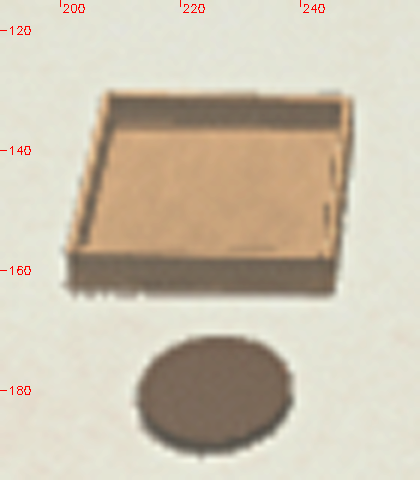

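```bash
cat > m2.py <<'E'
from h import *
def both(t,a,b,z):
    p,q=onz('scene',a,z)[:2],onz('side',b,z)[:2];print(t,p.round(4),q.round(4),((p+q)/2).round(4))
E6=lambda p:uz(p,6,290,120);F6=lambda p:uz(p,6,190,115)
for i,(a,b) in enumerate(zip([(195,133),(412,73),(540,232),(305,308)],[(70,255),(105,95),(350,97),(333,257)])):
    both('tray',E6(a),F6(b),.024)
both('medal',E6((114,300)),F6((214,393)),.01)
both('pot top',uz((290,456),3.1,80,190),uz((717,95),2.85,170,310),.1)
both('loupe top',uz((362,115),3.1,80,190),(259.5,287),.045)
both('bottle base',(423,200),(302,128),.0)
E
python3 m2.py
cat > plan.py <<'E'
# usage: plan.py x y z az_deg(tool x azimuth)
from h import *
import sys
def plan(x,y,z,az):
    s=monitor.observe();R=Ro.from_rotvec(s['tcp_rot']);p=s['ee_pos']
    a=np.radians(az);c,sn=np.cos(a),np.sin(a)
    Rt=Ro.from_matrix(np.array([[c,sn,0],[sn,-c,0],[0,0,-1]]))
    d=R.inv().apply(np.array([x,y,z])-p)*100;w=(R.inv()*Rt).as_rotvec()
    print('t',round(s['clock'],2),'now',p.round(4),'delta cm',d.round(2),'rot',w.round(4),'q',s['q'].round(2),'F',s['contact_force'].round(1),'w',round(s['grip_width'],4))
if __name__=='__main__': plan(*map(float,sys.argv[1:]))
E
python3 plan.py .579 .04 .20 0
```

```text
tray [0.3457 0.3053] [0.3436 0.3018] [0.3447 0.3035]
tray [0.3799 0.4241] [0.3781 0.4241] [0.379  0.4241]
tray [0.5009 0.3903] [0.5006 0.3897] [0.5007 0.39  ]
tray [0.4683 0.2639] [0.4658 0.2677] [0.467  0.2658]
medal [0.3991 0.2057] [0.3952 0.2039] [0.3972 0.2048]
pot top [ 0.6469 -0.3781] [ 0.6445 -0.3815] [ 0.6457 -0.3798]
loupe top [ 0.4025 -0.1735] [ 0.4052 -0.1697] [ 0.4038 -0.1716]
bottle base [0.675  0.3858] [0.6787 0.3911] [0.6769 0.3885]
t 0.15 now [0.1778 0.4671 0.21  ] delta cm [-25.63  52.69   1.02] rot [5.000e-04 7.000e-04 1.207e+00] q [ 1.21  0.21 -0.03  1.32 -0.    1.57] F [0.2 0.6 0.5] w 0.0857
```

Request:
carry_out([
  [[-25.6,52.7,1.0,0,0,1.207,8.5],[-25.6,52.7,1.0,0,0,1.207,8.5],[-25.6,52.7,1.0,0,0,1.207,8.5],[-25.6,52.7,1.0,0,0,1.207,8.5],[-25.6,52.7,1.0,0,0,1.207,8.5],[-25.6,52.7,1.0,0,0,1.207,8.5],[-25.6,52.7,1.0,0,0,1.207,8.5],[-25.6,52.7,1.0,0,0,1.207,8.5],[-25.6,52.7,1.0,0,0,1.207,8.5],[-25.6,52.7,1.0,0,0,1.207,8.5]],
])

```text
clock: 0.98
ee_pos: [0.4642, 0.1617, 0.2031]
tcp_rot: [3.141, -0.011, -0.001]
contact_force: [0.7, 1.4, -0.0]
grip_width: 0.0852
```

```bash
python3 plan.py .579 .04 .20 0
```

```text
t 0.98 now [0.4642 0.1617 0.2031] delta cm [11.57 12.09  0.32] rot [ 0.0007  0.0003 -0.0071] q [ 0.34  0.2  -0.07  1.3  -0.    1.91] F [ 0.7  1.4 -0. ] w 0.0852
```

Request:
carry_out([
  [[11.57,12.1,0.3,0,0,-0.007,8.5],[11.57,12.1,0.3,0,0,-0.007,8.5],[11.57,12.1,0.3,0,0,-0.007,8.5],[11.57,12.1,0.3,0,0,-0.007,8.5],[11.57,12.1,0.3,0,0,-0.007,8.5],[11.57,12.1,0.3,0,0,-0.007,8.5]],
])

```text
clock: 1.48
ee_pos: [0.5798, 0.038, 0.1991]
tcp_rot: [3.141, -0.005, -0.003]
contact_force: [-1.2, 0.5, -0.3]
grip_width: 0.0853
```

```bash
cat > look.py <<'E'
from h import *
import sys,pickle
n=sys.argv[1]
s=monitor.observe();im=imaging.snapshot('wrist')[:,:,::-1]
cv2.imwrite(f'pics/{n}.png',im);pickle.dump(wpose(s),open(f'pics/{n}.pkl','wb'))
print(s['ee_pos'].round(4),s['tcp_rot'].round(4),s['clock'])
E
python3 look.py w1; python3 -c "
from h import *
crop(cv2.imread('pics/w1.png'),0,0,560,420,1.42,'pics/w1b.png')"
```

```text
[0.5798 0.038  0.1991] [ 3.1407e+00 -5.0000e-03 -2.8000e-03] 1.4833
```

View pics/w1b.png

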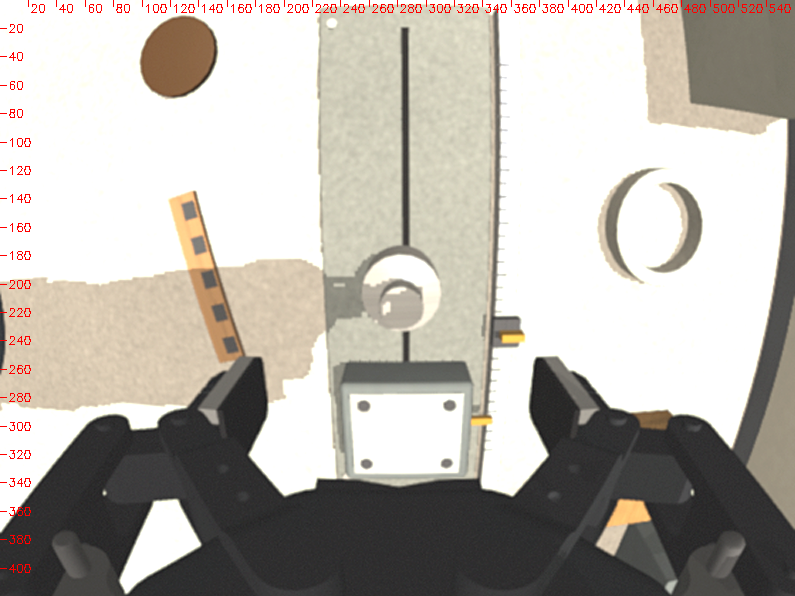

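```bash
python3 -c "
from h import *
im=cv2.imread('pics/w1.png')
im=cv2.convertScaleAbs(im,alpha=0.62,beta=-8)
crop(im,215,150,385,345,3,'pics/w1c.png',10)"
```

```text
(no output)
```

View pics/w1c.png

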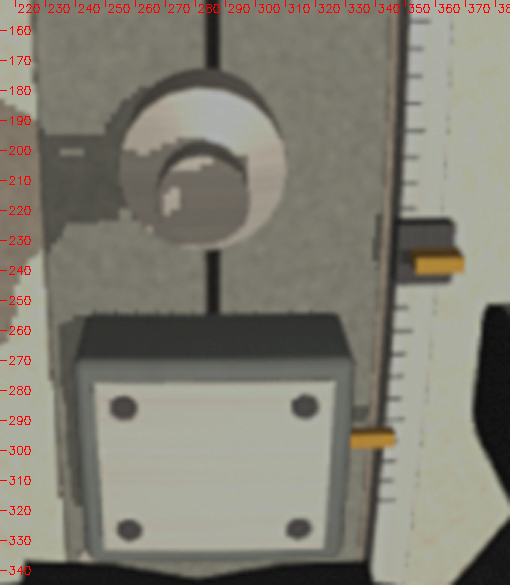

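```bash
cat > m3.py <<'E'
from h import *
import pickle
T=pickle.load(open('pics/w1.pkl','rb'))
G=lambda p,z:onz('wrist',uz(p,3,215,150),z,T).round(4)[:2]
print('knob',G((203,202),.088))
print('cyl top rim L,R',G((121,170),.054),G((287,170),.054))
for p in [(78,358),(353,358),(92,555),(345,555)]: print('carr',G(p,.059))
print('ptr end',G((395,439.5),.041),G((395,439.5),.038)); print('fin',G((415,264),.044))
print('bed edge L',G((38,150),.014),G((65,500),.014));
E
python3 m3.py
```

```text
knob [0.5831 0.0177]
cyl top rim L,R [0.5563 0.0181] [0.6109 0.018 ]
carr [ 0.5398 -0.0484]
carr [ 0.6356 -0.0488]
carr [ 0.5403 -0.1354]
carr [ 0.6385 -0.1363]
ptr end [ 0.6576 -0.0941] [ 0.6583 -0.0959]
fin [ 0.6587 -0.0196]
bed edge L [0.5221 0.0147] [ 0.5241 -0.1406]
```

```bash
python3 plan.py .583 .018 .072 0;python3 plan.py .583 .018 .11 0
```

```text
t 1.53 now [0.579  0.0393 0.1995] delta cm [ 0.43  2.13 12.75] rot [ 0.0006  0.0016 -0.0017] q [ 0.07  0.39  0.17  1.36 -0.    1.64] F [-0.4  0.2  0.3] w 0.0849
t 1.53 now [0.579  0.0393 0.1995] delta cm [0.42 2.13 8.95] rot [ 0.0006  0.0016 -0.0017] q [ 0.07  0.39  0.17  1.36 -0.    1.64] F [-0.4  0.2  0.3] w 0.0849
```

Request:
carry_out([
  [[0.4,2.1,4.0,0,0,0,8.5],[0.4,2.1,7.5,0,0,0,8.5],[0.4,2.1,10.0,0,0,0,8.5],[0.4,2.1,12.0,0,0,0,8.5],[0.4,2.1,12.7,0,0,0,8.5],[0.4,2.1,12.7,0,0,0,8.5],[0.4,2.1,12.7,0,0,0,6]],
])

```text
clock: 2.12
ee_pos: [0.5828, 0.0191, 0.0736]
tcp_rot: [3.141, -0.001, -0.001]
contact_force: [0.7, 0.2, 0.7]
grip_width: 0.075
```

```bash
python3 plan.py .583 .018 .072 0; python3 look.py w2
```

```text
t 2.12 now [0.5828 0.0191 0.0736] delta cm [0.02 0.11 0.16] rot [ 0.0005  0.0008 -0.0006] q [ 0.03  0.44 -0.07  1.06 -0.    1.6 ] F [0.7 0.2 0.7] w 0.075
[0.5828 0.0191 0.0736] [ 3.1411e+00 -1.0000e-03 -1.2000e-03] 2.1167
```

View pics/w2.png

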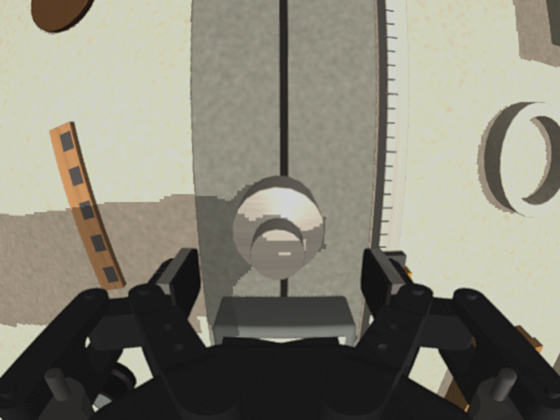

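```bash
python3 -c "
from h import *
import pickle
T=pickle.load(open('pics/w2.pkl','rb'))
print(proj('wrist',[[.5828,.0191,.088],[.583,.018,.088],[.583,.018,.068]],T), onz('wrist',(278,256),.088,T))"
```

```text
[[276.84001822 253.17231674]
 [277.24728192 255.17441856]
 [277.57056703 240.55751126]] [0.58337593 0.01754499 0.088     ]
```

Knob top (278,255) agrees with the plan to within 0.5 mm. Close gently.

Request:
carry_out([
  [[0.0,0.1,0.1,0,0,0,5],[0.0,0.1,0.1,0,0,0,4],[0.0,0.1,0.1,0,0,0,3.2],[0.0,0.1,0.1,0,0,0,2.0],[0.0,0.1,0.1,0,0,0,1.5],[0.0,0.1,0.1,0,0,0,1.5],[0.0,0.1,0.1,0,0,0,1.5],[0.0,0.1,0.1,0,0,0,1.5]],
], newtons=45)

```text
clock: 2.83
ee_pos: [0.5833, 0.0179, 0.0731]
tcp_rot: [3.141, -0.001, 0.0]
contact_force: [-0.3, -0.1, -1.6]
grip_width: 0.0149
```

```bash
python3 plan.py .583 .018 .072 0
```

```text
t 2.83 now [0.5833 0.0179 0.0731] delta cm [-0.03 -0.01  0.11] rot [ 0.0005 -0.0003 -0.0009] q [ 0.03  0.44 -0.07  1.06 -0.    1.6 ] F [-0.3 -0.1 -1.6] w 0.0149
```

```bash
python3 look.py w3
```

```text
[0.5833 0.0179 0.0731] [ 3.1411e+00 -1.4000e-03  4.0000e-04] 2.8333
```

View pics/w3.png

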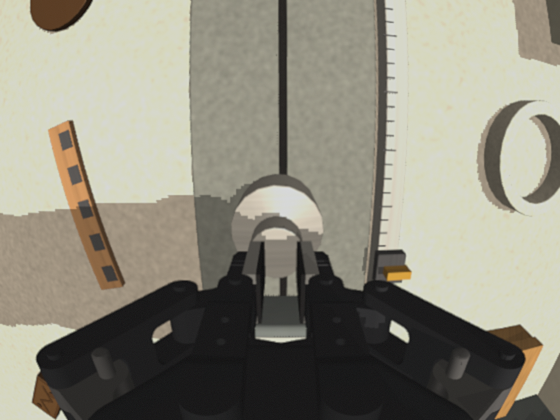

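Run:
```python
from h import *
print(env.tcp_to_tips,[a for a in dir(env) if a[0]!='_'])
a=imaging.snapshot('scene')[:,:,::-1];b=imaging.snapshot('side')[:,:,::-1]
p=np.array([[.583,.018,.059],[.583,.018,.073],[.583,.018,.088]])
print(proj('scene',p),proj('side',p))
crop(np.ascontiguousarray(a),240,150,360,260,5,'pics/s3.png');crop(np.ascontiguousarray(b),255,130,365,250,5,'pics/d3.png')
```

```text
0.014 ['MotionError', 'tcp_to_tips']
[[302.0729596  231.23265453]
 [302.42996142 227.73780369]
 [302.81982539 223.92125041]] [[312.08693986 202.63104998]
 [312.50060424 198.70416575]
 [312.95432285 194.39704976]]
```

View pics/s3.png

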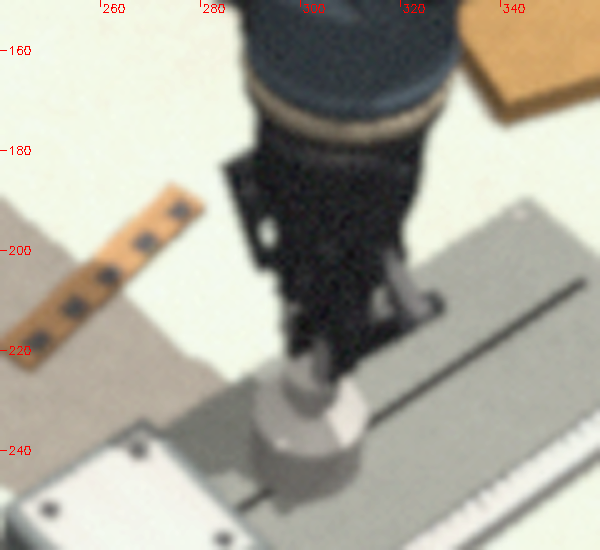

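View pics/d3.png

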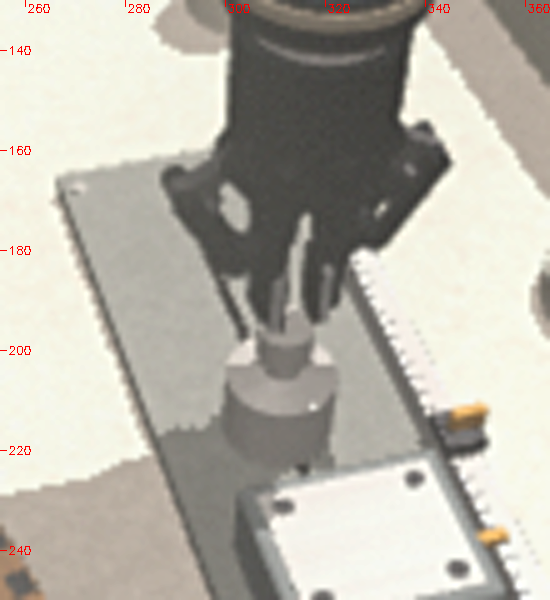

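Run:
```python
from h import *
import pickle
im=cv2.imread('pics/w3.png');crop(im,225,160,345,340,3.3,'pics/w3c.png',10)
im=cv2.convertScaleAbs(cv2.imread('pics/w3.png'),alpha=.62,beta=-8);crop(im,180,160,400,340,3.3,'pics/w3c.png',10)
T=pickle.load(open('pics/w3.pkl','rb'))
print(T[:3,3])
```

```text
[0.58493698 0.08369811 0.23672665]
```

View pics/w3c.png

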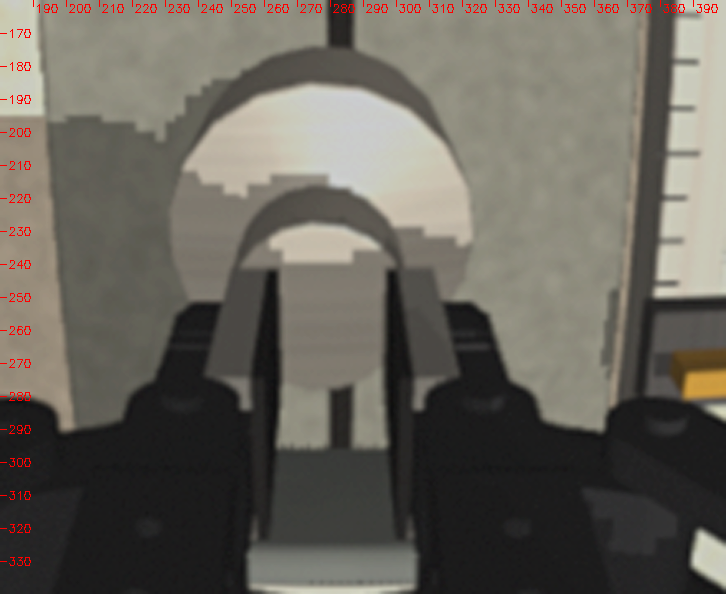

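Run:
```python
from h import *
import pickle
T=pickle.load(open('pics/w3.pkl','rb'))
Z=lambda p:uz(p,3.3,180,160)
for z in (0,.014): print('bed',z,[onz('wrist',Z(p),z,T).round(4) for p in [(55,240),(625,240)]])
for dz in (-.02,-.01,0,.01,.02,.03):
    T2=T.copy();T2[2,3]+=dz
    g=lambda p,z:onz('wrist',Z(p),z,T2)
    print(dz,'bed',g((625,240),.014)[0]-g((55,240),.014)[0],'cyl',g((472,230),.054)[0]-g((171,230),.054)[0],'knob',g((400,265),.088)[0]-g((237,265),.088)[0])
# pad gap
o,d=ray('wrist',Z((268,272)),T);o2,d2=ray('wrist',Z((390,272)),T)
for z in (.06,.08,.09,.1,.11): print(z,(o+d*(z-o[2])/d[2])[:2],(o2+d2*(z-o2[2])/d2[2])[:2])
```

```text
bed 0 [array([ 0.5186, -0.0035,  0.    ]), array([ 0.6557, -0.0036,  0.    ])]
bed 0.014 [array([0.5225, 0.0017, 0.014 ]), array([0.6515, 0.0015, 0.014 ])]
-0.02 bed 0.11738709034155614 cyl 0.04872726440011643 knob 0.02100987486769912
-0.01 bed 0.12317750274804784 cyl 0.05172168877398042 knob 0.022642005823735212
0 bed 0.12896791515453965 cyl 0.054716113147844414 knob 0.024274136779771305
0.01 bed 0.13475832756103134 cyl 0.057710537521708405 knob 0.025906267735807287
0.02 bed 0.14054873996752293 cyl 0.060704961895572285 knob 0.02753839869184349
0.03 bed 0.14633915237401474 cyl 0.06369938626943639 knob 0.029170529647879584
0.06 [0.57371016 0.01291014] [0.59532757 0.01290613]
0.08 [0.57498069 0.02092115] [0.59415168 0.02091759]
0.09 [0.57561595 0.02492666] [0.59356373 0.02492333]
0.1 [0.57625121 0.02893216] [0.59297578 0.02892906]
0.11 [0.57688648 0.03293767] [0.59238784 0.03293479]
```

Run:
```python
from h import *
import pickle
T=pickle.load(open('pics/w3.pkl','rb'))
for z in (.059,.08,.09,.1):
    P=[[.583+s*.0075,.018+t*.011,z] for s in(-1,1) for t in (-1,1)]
    print(z,'wrist zoomed',((proj('wrist',P,T)-[180,160])*3.3).round(0).tolist(),'side crop',((proj('side',P)-[255,130])*5).round(0).tolist(),'scene crop',((proj('scene',P)-[240,150])*5).round(0).tolist())
```

```text
0.059 wrist zoomed [[278.0, 299.0], [276.0, 183.0], [361.0, 299.0], [362.0, 183.0]] side crop [[278.0, 382.0], [264.0, 350.0], [307.0, 376.0], [293.0, 345.0]] scene crop [[283.0, 408.0], [317.0, 386.0], [303.0, 427.0], [337.0, 405.0]]
0.08 wrist zoomed [[272.0, 350.0], [269.0, 222.0], [365.0, 350.0], [366.0, 222.0]] side crop [[281.0, 352.0], [267.0, 321.0], [311.0, 347.0], [296.0, 315.0]] scene crop [[286.0, 381.0], [320.0, 359.0], [306.0, 401.0], [340.0, 378.0]]
0.09 wrist zoomed [[269.0, 379.0], [266.0, 245.0], [367.0, 379.0], [368.0, 245.0]] side crop [[283.0, 338.0], [268.0, 306.0], [312.0, 332.0], [297.0, 300.0]] scene crop [[287.0, 368.0], [321.0, 346.0], [307.0, 388.0], [342.0, 366.0]]
0.1 wrist zoomed [[265.0, 410.0], [261.0, 270.0], [369.0, 411.0], [371.0, 270.0]] side crop [[284.0, 323.0], [269.0, 291.0], [314.0, 317.0], [299.0, 286.0]] scene crop [[288.0, 355.0], [323.0, 333.0], [309.0, 375.0], [343.0, 353.0]]
```

Request:
carry_out([
  [[0,0,0,0,0,0,4.5],[0,0,0,0,0,0,4.5],[0,0,0,0,0,0,4.5],[0,0,0,0,0,0,4.5],[0,0,0.3,0,0,0,4.5],[0,0,0.6,0,0,0,4.5],[0,0,0.8,0,0,0,4.5]],
])

```text
clock: 3.57
ee_pos: [0.5832, 0.0179, 0.0646]
tcp_rot: [3.141, -0.001, -0.0]
contact_force: [-0.4, -0.2, 0.2]
grip_width: 0.0452
```

```bash
python3 look.py w4
python3 - <<'E'
from h import *
im=cv2.convertScaleAbs(cv2.imread('pics/w4.png'),alpha=.62,beta=-8);crop(im,180,160,400,340,3.3,'pics/w4c.png',10)
b=imaging.snapshot('side')[:,:,::-1];crop(np.ascontiguousarray(b),255,130,365,250,5,'pics/d4.png')
E
```

```text
[0.5832 0.0179 0.0646] [ 3.1411e+00 -1.3000e-03 -1.0000e-04] 3.5667
```

View pics/w4c.png

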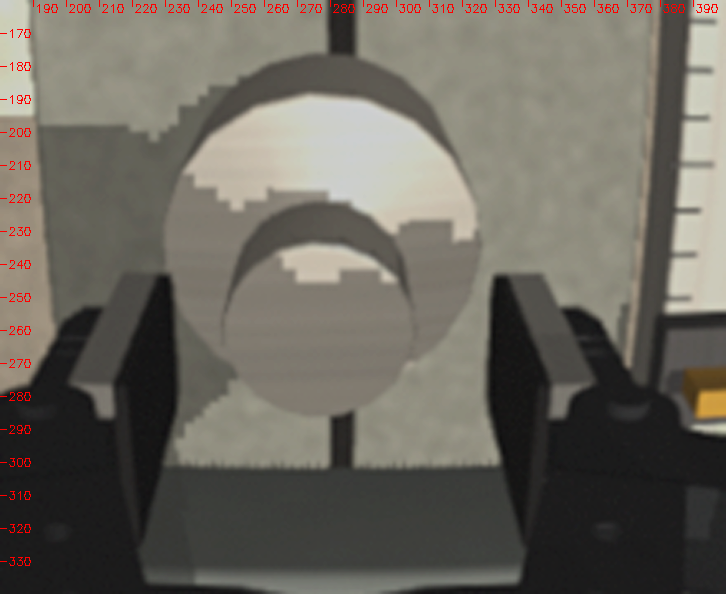

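View pics/d4.png

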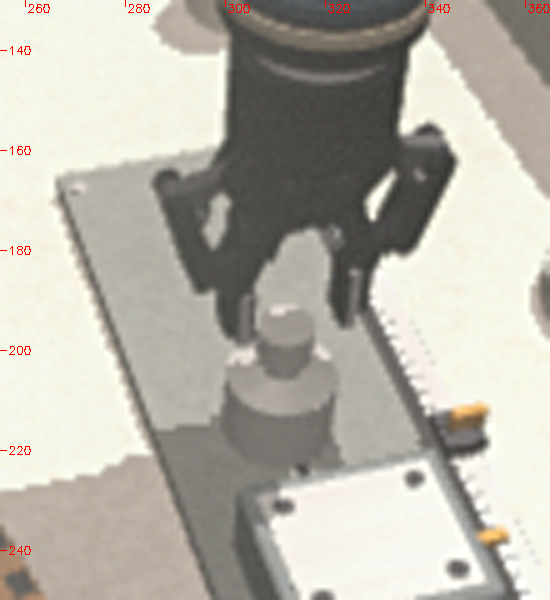

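Request:
carry_out([
  [[0,0,0.4,0,0,0,4.5],[0,0,0.8,0,0,0,4.5],[0,0,1.2,0,0,0,4.5],[0,0,1.5,0,0,0,4.5],[0,0,1.8,0,0,0,4.5],[0,0,1.8,0,0,0,4.5]],
])

```text
clock: 4.17
ee_pos: [0.5826, 0.0179, 0.0458]
tcp_rot: [3.141, -0.001, -0.002]
contact_force: [-0.0, 0.0, 0.8]
grip_width: 0.0448
```

```bash
python3 look.py w5
python3 - <<'E'
from h import *
im=cv2.convertScaleAbs(cv2.imread('pics/w5.png'),alpha=.62,beta=-8);crop(im,180,160,400,340,3.3,'pics/w5c.png',10)
b=imaging.snapshot('side')[:,:,::-1];crop(np.ascontiguousarray(b),255,130,365,250,5,'pics/d5.png')
E
```

```text
[0.5826 0.0179 0.0458] [ 3.141e+00 -1.300e-03 -2.300e-03] 4.1667
```

View pics/w5c.png

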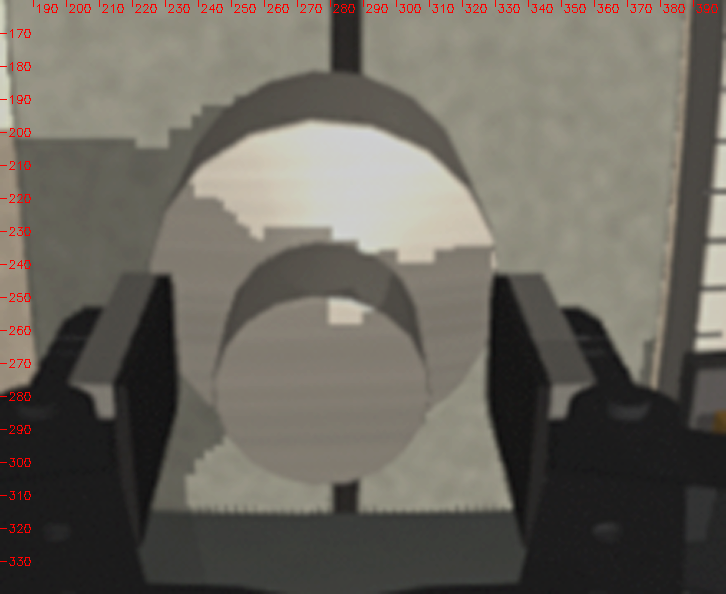

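View pics/d5.png

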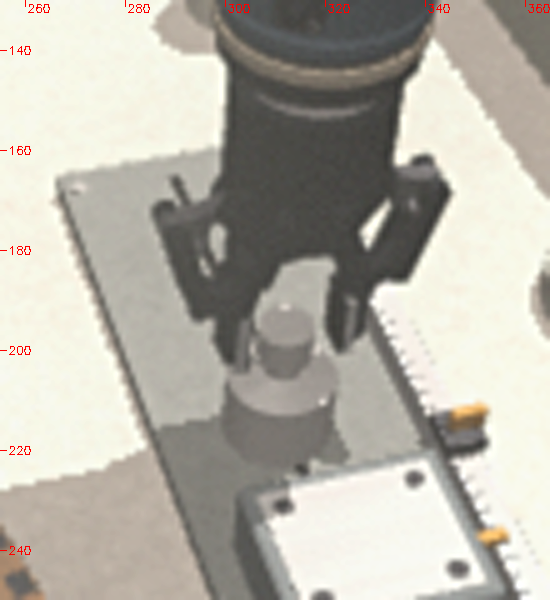

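Request:
carry_out([
  [[0,0,0.1,0,0,0,3.5],[0,0,0.1,0,0,0,3.0],[0,0,0.1,0,0,0,2.6],[0,0,0.1,0,0,0,2.2],[0,0,0.1,0,0,0,1.8],[0,0,0.1,0,0,0,1.5],[0,0,0.1,0,0,0,1.5]],
], newtons=60)

```text
clock: 4.85
ee_pos: [0.5827, 0.0179, 0.0456]
tcp_rot: [3.141, -0.001, -0.002]
contact_force: [-4.7, 0.1, 6.7]
grip_width: 0.0259
```

```bash
python3 look.py w6
python3 - <<'E'
from h import *
im=cv2.convertScaleAbs(cv2.imread('pics/w6.png'),alpha=.62,beta=-8);crop(im,180,160,400,340,3.3,'pics/w6c.png',10)
E
```

```text
[0.5827 0.0179 0.0456] [ 3.1411e+00 -1.4000e-03 -1.6000e-03] 4.85
```

View pics/w6c.png

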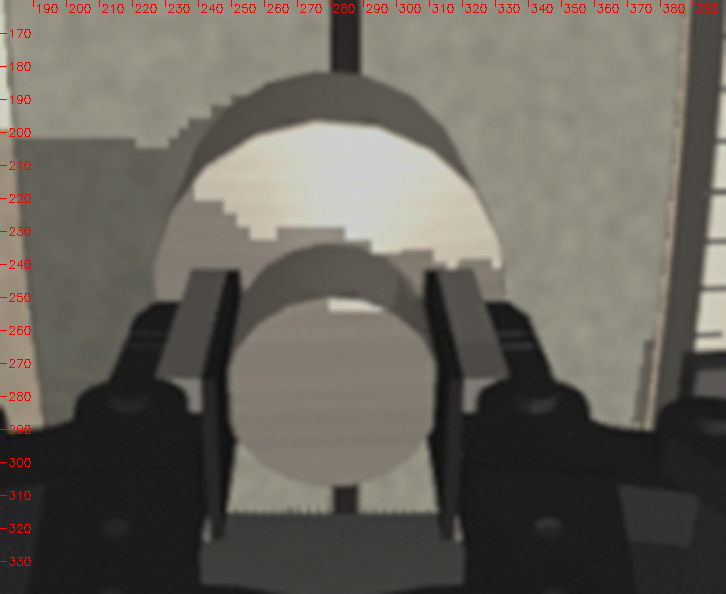

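Request:
carry_out([
  [[0,0,-0.3,0,0,0,1.5],[0,0,-1.0,0,0,0,1.5],[0,0,-2.0,0,0,0,1.5],[0,0,-3.5,0,0,0,1.5],[0,0,-5.0,0,0,0,1.5],[0,0,-6.5,0,0,0,1.5],[0,0,-8.0,0,0,0,1.5],[0,0,-8.0,0,0,0,1.5]],
])

```text
clock: 5.57
ee_pos: [0.5845, 0.018, 0.1293]
tcp_rot: [3.141, -0.001, 0.006]
contact_force: [1.9, 0.2, -4.5]
grip_width: 0.0258
```

```bash
python3 look.py w7; python3 plan.py .423 .346 .13 0; python3 plan.py .423 .346 .13 14.5
```

```text
[0.5845 0.018  0.1293] [ 3.1412e+00 -1.4000e-03  5.9000e-03] 5.5667
t 5.62 now [0.584  0.0179 0.1275] delta cm [-16.13 -32.79  -0.3 ] rot [ 0.0004 -0.0023 -0.0009] q [ 0.03  0.41  0.03  1.19 -0.    1.6 ] F [ 0.8  0.1 -5.1] w 0.026
t 5.62 now [0.584  0.0179 0.1275] delta cm [-16.13 -32.79  -0.3 ] rot [ 0.0007 -0.0023 -0.254 ] q [ 0.03  0.41  0.03  1.19 -0.    1.6 ] F [ 0.8  0.1 -5.1] w 0.026
```

View pics/w7.png

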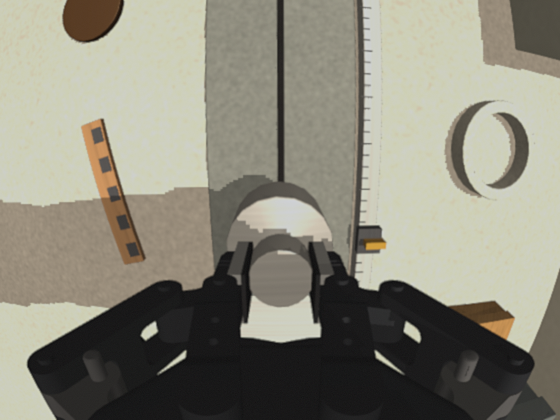

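Request:
carry_out([
  [[-0.7,-1.3,0,0,0,0,1.5],[-2.0,-4.0,0,0,0,0,1.5],[-3.6,-7.2,0,0,0,0,1.5],[-5.4,-10.8,0,0,0,0,1.5],[-7.1,-14.4,0,0,0,0,1.5],[-8.9,-18.0,0,0,0,0,1.5],[-10.7,-21.6,0,0,0,0,1.5],[-12.2,-24.8,0,0,0,0,1.5],[-13.4,-27.2,0,0,0,0,1.5],[-14.1,-28.7,0,0,0,0,1.5]],
])

```text
clock: 6.45
ee_pos: [0.4408, 0.3075, 0.1261]
tcp_rot: [3.141, 0.002, 0.001]
contact_force: [0.5, -0.8, -5.3]
grip_width: 0.0258
```

```bash
python3 look.py w8; python3 plan.py .423 .346 .13 0
```

```text
[0.4408 0.3075 0.1261] [3.1411e+00 2.4000e-03 1.4000e-03] 6.45
t 6.5 now [0.4402 0.309  0.1261] delta cm [-1.71 -3.7  -0.39] rot [-0.0004 -0.0006  0.0025] q [ 0.61  0.32 -0.11  1.14  0.    2.18] F [-3.4  1.9 -5.4] w 0.0259
```

View pics/w8.png

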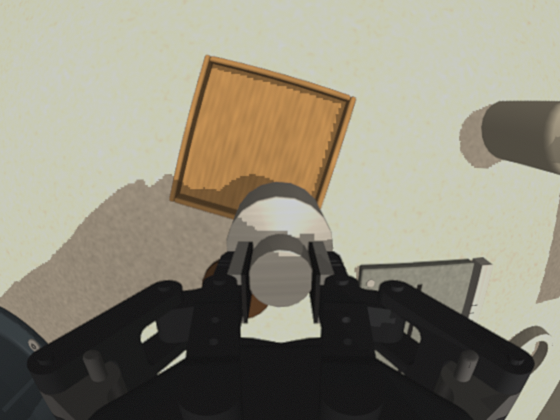

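Run:
```python
from h import *
import pickle
T=pickle.load(open('pics/w8.pkl','rb'))
a,b,c=[onz('wrist',p,.024,T) for p in [(355,98),(170,202),(207,56)]]
print(a,b,c,(a+b)/2,np.linalg.norm(a-c),np.linalg.norm(b-c))
```

```text
[0.5036044  0.39151496 0.024     ] [0.34576569 0.30317267 0.024     ] [0.38249217 0.42670066 0.024     ] [0.42468505 0.34734382 0.024     ] 0.126119803760612 0.12887202370489795
```

Request:
carry_out([
  [[-0.9,-2.2,0,0,0,0,1.5],[-1.65,-3.8,0.3,0,0,0,1.5],[-1.65,-3.8,1.5,0,0,0,1.5],[-1.65,-3.8,3.2,0,0,0,1.5],[-1.65,-3.8,4.9,0,0,0,1.5],[-1.65,-3.8,6.3,0,0,0,1.5],[-1.65,-3.8,7.3,0,0,0,1.5],[-1.65,-3.8,7.9,0,0,0,1.5],[-1.65,-3.8,8.3,0,0,0,1.5],[-1.65,-3.8,8.4,0,0,0,1.5]],
])

```text
clock: 7.33
ee_pos: [0.4235, 0.3469, 0.0417]
tcp_rot: [-3.142, -0.004, -0.0]
contact_force: [-0.4, -0.2, -5.8]
grip_width: 0.026
```

```bash
python3 look.py w9; python3 plan.py .4237 .3467 .0366 0
```

```text
[0.4235 0.3469 0.0417] [-3.1415e+00 -3.9000e-03 -2.0000e-04] 7.3333
t 7.38 now [0.4237 0.347  0.042 ] delta cm [0.   0.03 0.54] rot [-0.0003 -0.0005  0.0024] q [ 0.69  0.4  -0.22  0.95 -0.    2.25] F [ 0.   0.2 -4.8] w 0.0261
```

View pics/w9.png

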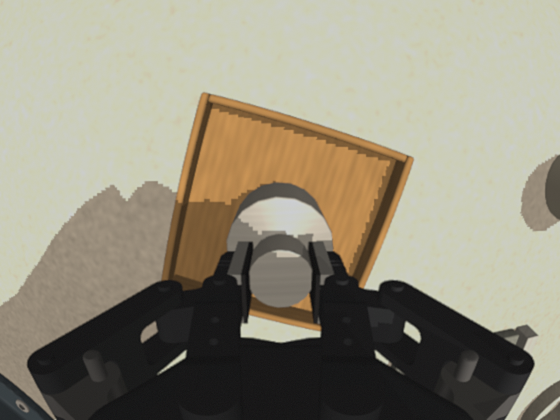

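Weight over the middle of the tray, about 5 mm above its floor. Easing down.

Request:
carry_out([
  [[0,0,0.1,0,0,0,1.5],[0,0,0.2,0,0,0,1.5],[0,0,0.3,0,0,0,1.5],[0,0,0.4,0,0,0,1.5],[0,0,0.45,0,0,0,1.5],[0,0,0.5,0,0,0,1.5],[0,0,0.5,0,0,0,1.5]],
])

```text
clock: 7.97
ee_pos: [0.4237, 0.347, 0.037]
tcp_rot: [-3.141, -0.004, -0.001]
contact_force: [0.0, -0.0, -5.3]
grip_width: 0.0258
```

Request:
carry_out([
  [[0,0,0.05,0,0,0,1.5],[0,0,0.1,0,0,0,1.5],[0,0,0.15,0,0,0,1.5],[0,0,0.15,0,0,0,1.5]],
])

```text
clock: 8.3
ee_pos: [0.4237, 0.3472, 0.0365]
tcp_rot: [-3.14, -0.004, -0.002]
contact_force: [-6.2, -3.8, 13.9]
grip_width: 0.0259
```

Request:
carry_out([
  [[0,0,-0.05,0,0,0,1.5],[0,0,-0.05,0,0,0,2.6],[0,0,-0.05,0,0,0,3.0],[0,0,-0.05,0,0,0,3.6],[0,0,-0.05,0,0,0,4.4],[0,0,-0.05,0,0,0,4.8],[0,0,-0.05,0,0,0,5.0]],
])

```text
clock: 8.88
ee_pos: [0.4239, 0.3473, 0.0371]
tcp_rot: [-3.14, -0.004, -0.002]
contact_force: [0.4, -0.1, 0.2]
grip_width: 0.0502
```

Request:
carry_out([
  [[0,0,-1.0,0,0,0,5.0],[0,0,-3.0,0,0,0,5.0],[0,0,-6.0,0,0,0,5.0],[0,0,-9.5,0,0,0,5.0],[0,0,-12.5,0,0,0,3],[0,0,-14.5,0,0,0,0],[0,0,-15.0,0,0,0,0]],
])

```text
clock: 9.47
ee_pos: [0.4248, 0.3481, 0.1917]
tcp_rot: [-3.137, -0.004, -0.009]
contact_force: [-0.2, -0.5, 0.7]
grip_width: 0.0145
```

```bash
python3 look.py w10; python3 plan.py .585 -.085 .185 0
```

```text
[0.4248 0.3481 0.1917] [-3.1368 -0.0039 -0.0087] 9.4667
t 9.52 now [0.4247 0.3479 0.1905] delta cm [15.92 43.33  0.45] rot [-0.0042 -0.0048  0.0025] q [0.69 0.31 0.05 1.3  0.   2.25] F [-0.8  0.2  0.4] w 0.0069
```

View pics/w10.png

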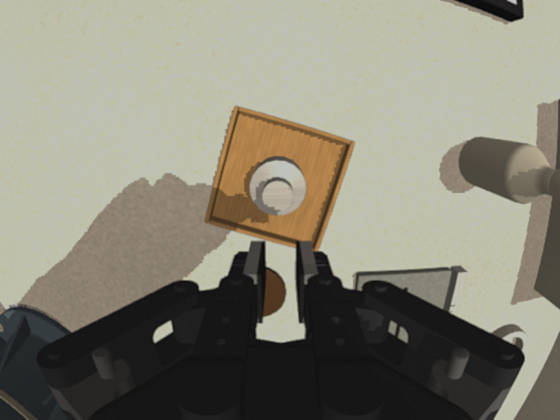

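Request:
carry_out([
  [[16,53.3,0,0,0,0,0],[16,53.3,0,0,0,0,0],[16,53.3,0,0,0,0,0],[16,53.3,0,0,0,0,0],[16,53.3,0,0,0,0,0],[16,53.3,0,0,0,0,0],[16,53.3,0,0,0,0,0],[16,53.3,0,0,0,0,0],[16,53.3,0,0,0,0,0],[16,53.3,0,0,0,0,0]],
])

```text
clock: 10.35
ee_pos: [0.545, -0.0535, 0.1878]
tcp_rot: [-3.137, -0.004, -0.006]
contact_force: [1.3, 0.5, 0.0]
grip_width: 0.0001
```

```bash
python3 plan.py .585 -.185 .13 0
```

```text
t 10.35 now [ 0.545  -0.0535  0.1878] delta cm [ 3.95 13.18  5.74] rot [-0.0043 -0.0037  0.0024] q [-0.1   0.31  0.04  1.3   0.    1.47] F [1.3 0.5 0. ] w 0.0001
```

Request:
carry_out([
  [[4,13.2,2,-0.004,-0.004,0,0],[4,13.2,5,-0.004,-0.004,0,0],[4,13.2,5.7,-0.004,-0.004,0,0],[4,13.2,5.7,-0.004,-0.004,0,0],[4,13.2,5.7,-0.004,-0.004,0,0],[4,13.2,5.7,-0.004,-0.004,0,0],[4,13.2,5.7,-0.004,-0.004,0,0]],
])

```text
clock: 10.93
ee_pos: [0.5851, -0.1847, 0.1301]
tcp_rot: [-3.141, -0.004, 0.002]
contact_force: [0.2, 0.1, -0.5]
grip_width: 0.0004
```

```bash
python3 look.py w11; python3 plan.py .585 -.185 .02 0;python3 - <<'E'
from h import *
b=imaging.snapshot('side')[:,:,::-1];crop(np.ascontiguousarray(b),260,180,400,300,5,'pics/d11.png')
E
```

```text
[ 0.5851 -0.1847  0.1301] [-3.1408e+00 -3.7000e-03  1.7000e-03] 10.9333
t 10.98 now [ 0.5854 -0.1843  0.1307] delta cm [-0.04  0.07 11.07] rot [-0.0005  0.0002  0.0031] q [-0.31  0.47  0.13  1.23  0.    1.26] F [ 0.4  0.1 -0.1] w -0.0002
```

View pics/w11.png

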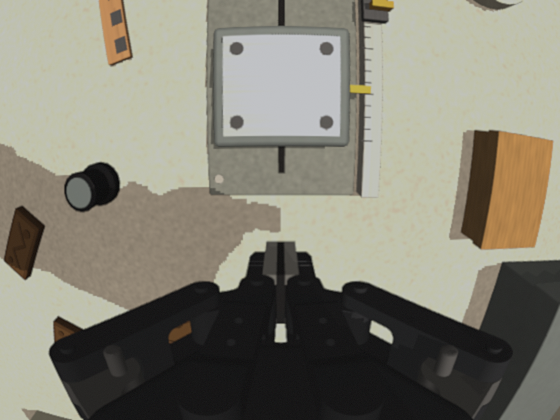

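View pics/d11.png

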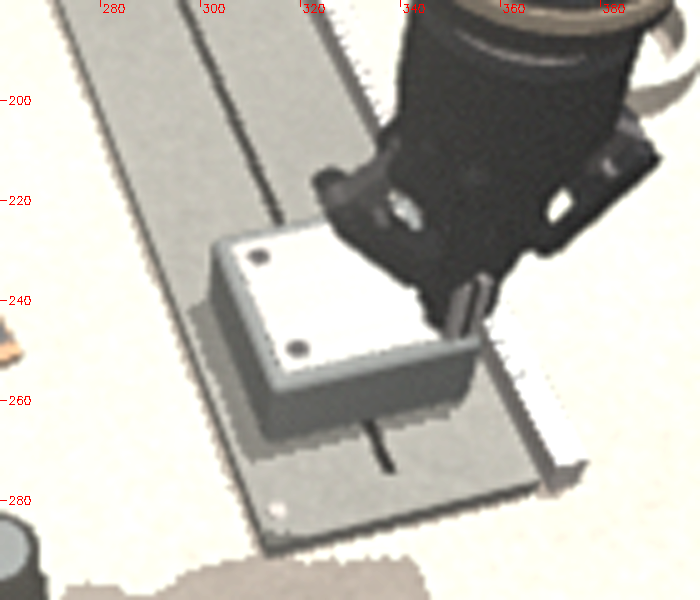

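Run:
```python
from h import *
import pickle
T=pickle.load(open('pics/w11.pkl','rb'))
for z in (.116,.13,.14,.15,.16):
    P=[[.5852,-.1845+t*.011,z] for t in (-1,1)]
    print(z,((proj('side',P)-[260,180])*5).round(0).tolist(),proj('wrist',P,T).round(1).tolist())
for p in [(215,147),(349,147)]: print('back top',onz('wrist',p,.059,T))
for p in [(215,29),(349,29)]: print('front top',onz('wrist',p,.059,T))
print('bed S',[onz('wrist',p,.014,T) for p in [(209,195),(355,195)]])
```

```text
0.116 [[448.0, 395.0], [427.0, 351.0]] [[277.5, 250.6], [277.5, 215.2]]
0.13 [[453.0, 374.0], [432.0, 330.0]] [[277.3, 260.6], [277.3, 222.9]]
0.14 [[457.0, 359.0], [435.0, 315.0]] [[277.1, 268.6], [277.1, 229.2]]
0.15 [[461.0, 344.0], [439.0, 300.0]] [[276.9, 277.4], [276.9, 236.2]]
0.16 [[465.0, 329.0], [443.0, 284.0]] [[276.7, 287.4], [276.6, 244.2]]
back top [ 0.53895496 -0.13920934  0.059     ]
back top [ 0.63692429 -0.1388403   0.059     ]
front top [ 0.53909768 -0.05105725  0.059     ]
front top [ 0.63622598 -0.05058458  0.059     ]
bed S [array([ 0.52268644, -0.1861007 ,  0.014     ]), array([ 0.65403335, -0.18566118,  0.014     ])]
```

Request:
carry_out([
  [[0,0.1,3,0,0,0,0],[0,0.1,6,0,0,0,0],[0,0.1,8.5,0,0,0,0],[0,0.1,10.5,0,0,0,0],[0,0.1,11.5,0,0,0,0],[0,0.1,12.2,0,0,0,0],[0,0.1,12.2,0,0,0,0]],
], newtons=40)

```text
clock: 11.62
ee_pos: [0.5855, -0.1846, 0.0087]
tcp_rot: [-3.141, -0.007, 0.0]
contact_force: [-0.7, 0.3, -0.4]
grip_width: 0.0002
```

```bash
python3 look.py w12; python3 plan.py .585 -.155 .008 0;python3 - <<'E'
from h import *
b=imaging.snapshot('side')[:,:,::-1];crop(np.ascontiguousarray(b),260,180,400,300,5,'pics/d12.png')
E
```

```text
[ 0.5855 -0.1846  0.0087] [-3.1411e+00 -6.6000e-03  3.0000e-04] 11.6167
t 11.67 now [ 0.586  -0.1849  0.0097] delta cm [-0.09 -2.99  0.17] rot [-0.0001 -0.0009  0.0041] q [-0.31  0.55 -0.06  0.96  0.    1.26] F [ 0.2 -0.8  0.4] w -0.0
```

View pics/w12.png

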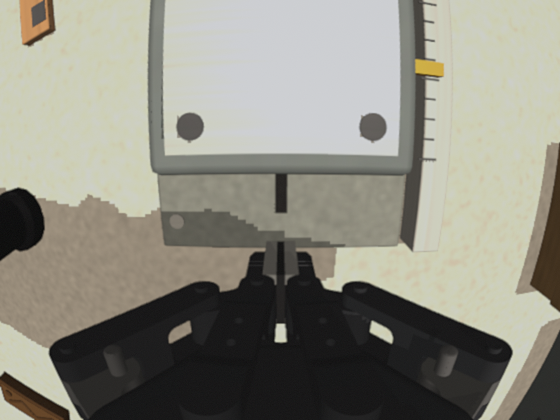

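View pics/d12.png

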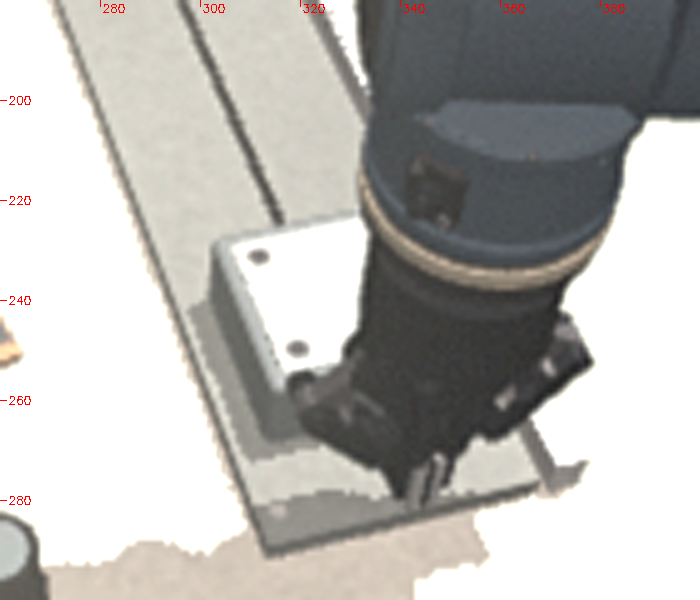

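Request:
carry_out([
  [[-0.1,-0.8,0.1,0,0,0,0],[-0.1,-1.6,0.1,0,0,0,0],[-0.1,-2.2,0.1,0,0,0,0],[-0.1,-2.6,0.1,0,0,0,0],[-0.1,-2.9,0.1,0,0,0,0],[-0.1,-3.1,0.1,0,0,0,0],[-0.1,-3.3,0.1,0,0,0,0],[-0.1,-3.5,0.1,0,0,0,0],[-0.1,-3.7,0.1,0,0,0,0],[-0.1,-3.9,0.1,0,0,0,0]],
])

```text
clock: 12.55
ee_pos: [0.5852, -0.1472, 0.0092]
tcp_rot: [3.139, 0.005, 0.003]
contact_force: [-0.2, -8.6, -0.5]
grip_width: 0.0001
```

```bash
python3 look.py w13; python3 plan.py .585 -.155 .008 0
```

```text
[ 0.5852 -0.1472  0.0092] [3.1394e+00 4.7000e-03 2.7000e-03] 12.55
t 12.6 now [ 0.5852 -0.1469  0.0092] delta cm [-0.03  0.81  0.13] rot [ 0.002  -0.0017  0.0031] q [-0.25  0.53 -0.1   0.94 -0.    1.32] F [ 0.7 -7.3 -0.5] w 0.0004
```

View pics/w13.png

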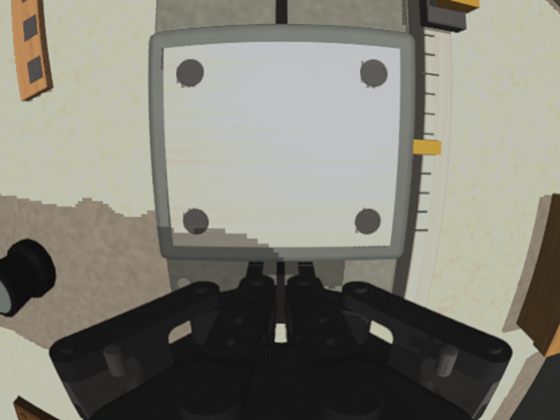

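Request:
carry_out([
  [[0,-0.4,0.1,0,0,0,0],[0,-0.8,0.1,0,0,0,0],[0,-1.3,0.1,0,0,0,0],[0,-1.8,0.1,0,0,0,0],[0,-2.3,0.1,0,0,0,0],[0,-2.8,0.1,0,0,0,0],[0,-3.3,0.1,0,0,0,0],[0,-3.8,0.1,0,0,0,0],[0,-4.2,0.1,0,0,0,0],[0,-4.5,0.1,0,0,0,0]],
])

```text
clock: 13.43
ee_pos: [0.5854, -0.1029, 0.0086]
tcp_rot: [3.137, 0.003, 0.004]
contact_force: [0.4, -9.4, 4.4]
grip_width: 0.0
```

```bash
python3 look.py w14; python3 plan.py .585 -.155 .008 0; python3 -c "
from h import *
im=cv2.convertScaleAbs(cv2.imread('pics/w14.png'),alpha=.62,beta=-8)
crop(im,380,40,520,180,4.2,'pics/w14c.png',10)"
```

```text
[ 0.5854 -0.1029  0.0086] [3.1374 0.0034 0.0038] 13.4333
t 13.48 now [ 0.5854 -0.1024  0.0085] delta cm [-0.05  5.26  0.07] rot [ 0.0038 -0.0024  0.0025] q [-0.17  0.51 -0.13  0.93 -0.    1.4 ] F [-1.  -6.3  3. ] w -0.0001
```

View pics/w14.png

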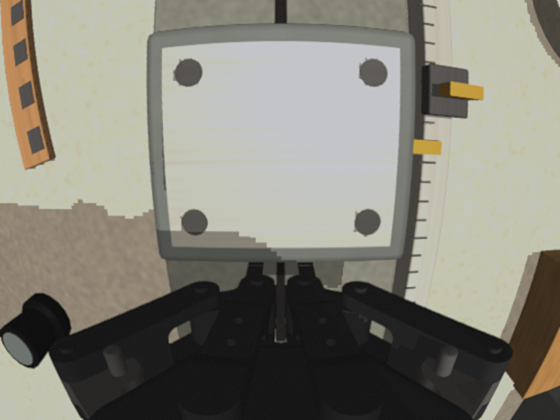

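View pics/w14c.png

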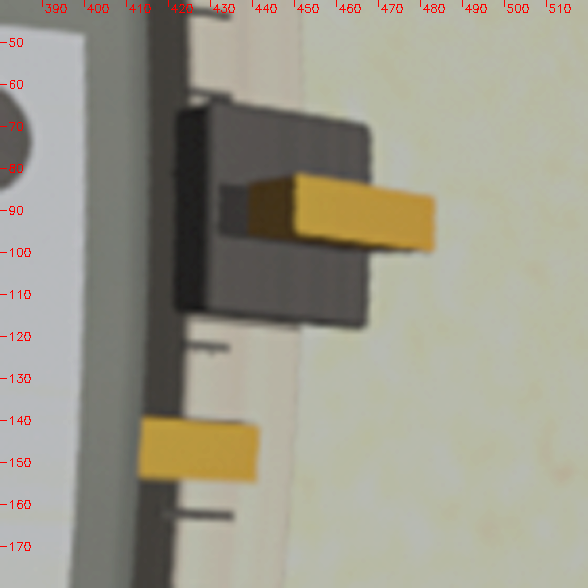

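```bash
cat > pf.py <<'E'
import sys
from h import *
import pickle
def pf(n,fin,ptr,s,x0,y0):
    T=pickle.load(open(f'pics/{n}.pkl','rb'));Z=lambda p:uz(p,s,x0,y0)
    f=onz('wrist',Z(fin),.044,T);print('fin',f.round(4))
    for z in (.035,.038,.041): p=onz('wrist',Z(ptr),z,T);print('ptr',z,p.round(4),'gap',((f-p)[1]*1000).round(2))
E
python3 -c "
from pf import *
pf('w14',(295,204),(259,453),4.2,380,40)"
```

```text
fin [ 0.6589 -0.0204  0.044 ]
ptr 0.035 [ 0.6607 -0.047   0.035 ] gap 26.66
ptr 0.038 [ 0.6591 -0.0468  0.038 ] gap 26.43
ptr 0.041 [ 0.6574 -0.0466  0.041 ] gap 26.2
```

Request:
carry_out([
  [[0,-0.3,0.05,0,0,0,0],[0,-0.6,0.05,0,0,0,0],[0,-0.9,0.05,0,0,0,0],[0,-1.2,0.05,0,0,0,0],[0,-1.5,0.05,0,0,0,0],[0,-1.8,0.05,0,0,0,0],[0,-2.0,0.05,0,0,0,0],[0,-2.2,0.05,0,0,0,0],[0,-2.2,0.05,0,0,0,0]],
])

```text
clock: 14.23
ee_pos: [0.5855, -0.0812, 0.0084]
tcp_rot: [3.136, 0.003, 0.004]
contact_force: [-1.4, -5.4, 2.4]
grip_width: -0.0002
```

```bash
python3 look.py w15; python3 plan.py .585 -.155 .008 0; python3 -c "
from h import *
im=cv2.convertScaleAbs(cv2.imread('pics/w15.png'),alpha=.62,beta=-8)
crop(im,380,80,520,220,4.2,'pics/w15c.png',10)"
```

```text
[ 0.5855 -0.0812  0.0084] [3.1361e+00 2.7000e-03 4.5000e-03] 14.2333
t 14.28 now [ 0.5856 -0.0812  0.0083] delta cm [-0.07  7.38  0.07] rot [ 0.0053 -0.0029  0.0018] q [-0.14  0.51 -0.14  0.92 -0.    1.43] F [-1.4 -6.1  3.5] w 0.0
```

View pics/w15c.png

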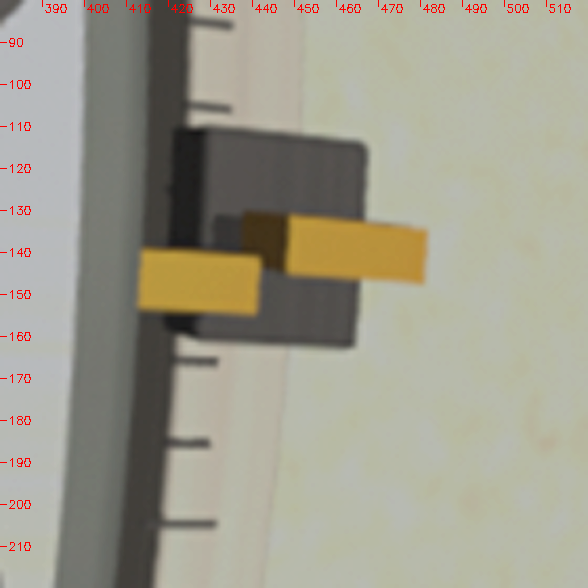

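```bash
python3 -c "
from pf import *
pf('w15',(288,244),(259,285),4.2,380,80)"
```

```text
fin [ 0.659  -0.0201  0.044 ]
ptr 0.035 [ 0.6607 -0.0253  0.035 ] gap 5.14
ptr 0.038 [ 0.6591 -0.025   0.038 ] gap 4.9
ptr 0.041 [ 0.6574 -0.0248  0.041 ] gap 4.67
```

Request:
carry_out([
  [[0,-0.15,0,0,0,0,0],[0,-0.3,0,0,0,0,0],[0,-0.45,0,0,0,0,0],[0,-0.45,0,0,0,0,0],[0,-0.45,0,0,0,0,0]],
])

```text
clock: 14.7
ee_pos: [0.5855, -0.0776, 0.0083]
tcp_rot: [3.135, 0.002, 0.004]
contact_force: [0.1, -5.9, 1.3]
grip_width: -0.0003
```

```bash
python3 look.py w16; python3 plan.py .585 -.155 .008 0; python3 -c "
from h import *
im=cv2.convertScaleAbs(cv2.imread('pics/w16.png'),alpha=.62,beta=-8)
crop(im,380,80,520,220,4.2,'pics/w16c.png',10)"
```

```text
[ 0.5855 -0.0776  0.0083] [3.1348e+00 1.6000e-03 4.4000e-03] 14.7
t 14.75 now [ 0.5855 -0.0776  0.0083] delta cm [-0.06  7.74  0.08] rot [ 0.0068 -0.0028  0.001 ] q [-0.13  0.51 -0.14  0.92 -0.01  1.44] F [-0.9 -6.1  0.1] w 0.0001
```

View pics/w16c.png

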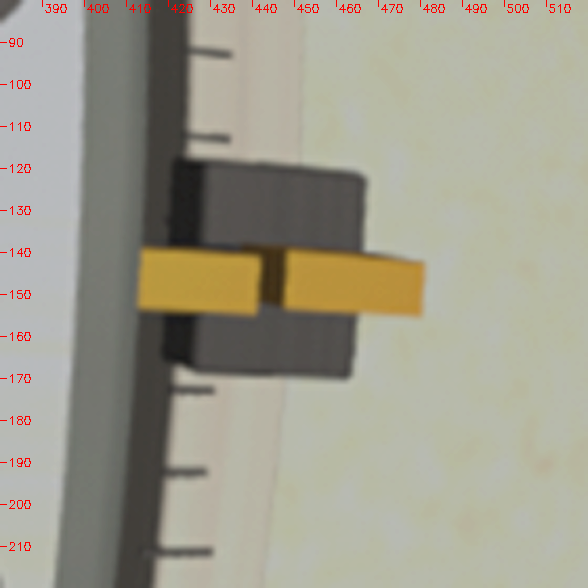

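```bash
python3 -c "
from pf import *
pf('w16',(286,279),(261,285),4.2,380,80)"; python3 plan.py .585 -.13 .1 0
```

```text
fin [ 0.659  -0.0201  0.044 ]
ptr 0.035 [ 0.6609 -0.0217  0.035 ] gap 1.51
ptr 0.038 [ 0.6593 -0.0214  0.038 ] gap 1.27
ptr 0.041 [ 0.6576 -0.0212  0.041 ] gap 1.03
t 14.75 now [ 0.5855 -0.0776  0.0083] delta cm [-0.03  5.3  -9.13] rot [ 0.0068 -0.0028  0.001 ] q [-0.13  0.51 -0.14  0.92 -0.01  1.44] F [-0.9 -6.1  0.1] w 0.0001
```

Request:
carry_out([
  [[0,-0.1,0,0,0,0,0],[0,-0.2,0,0,0,0,0],[0,-0.2,0,0,0,0,0]],
])

```text
clock: 15.0
ee_pos: [0.5855, -0.0766, 0.0084]
tcp_rot: [3.133, 0.0, 0.004]
contact_force: [-0.6, -7.1, -0.2]
grip_width: 0.0002
```

Request:
carry_out([
  [[0,0.6,0,0,0,0,0],[0,1.8,0,0,0,0,0],[0,3.5,-1.0,0,0,0,0],[0,4.5,-3,0,0,0,0],[0,5.0,-6,0,0,0,0],[0,5.0,-10,0,0,0,0],[0,5.0,-14,0,0,0,0],[0,5.0,-16,0,0,0,0]],
])

```text
clock: 15.67
ee_pos: [0.5861, -0.1266, 0.1737]
tcp_rot: [3.132, -0.001, 0.012]
contact_force: [0.8, -0.7, 0.6]
grip_width: 0.0001
```

```bash
python3 look.py w17; python3 plan.py .478 -.355 .2 -60; python3 -c "
from h import *
im=cv2.convertScaleAbs(cv2.imread('pics/w17.png'),alpha=.62,beta=-8)
crop(im,190,20,390,180,4,'pics/w17c.png',10)"
```

```text
[ 0.5861 -0.1266  0.1737] [ 3.1321e+00 -1.2000e-03  1.1800e-02] 15.6667
t 15.72 now [ 0.5872 -0.1267  0.176 ] delta cm [-10.88  22.86  -2.29] rot [ 0.0036 -0.015   1.0466] q [-0.21  0.42  0.16  1.3  -0.01  1.36] F [-0.1 -0.3  3.1] w -0.0003
```

View pics/w17c.png

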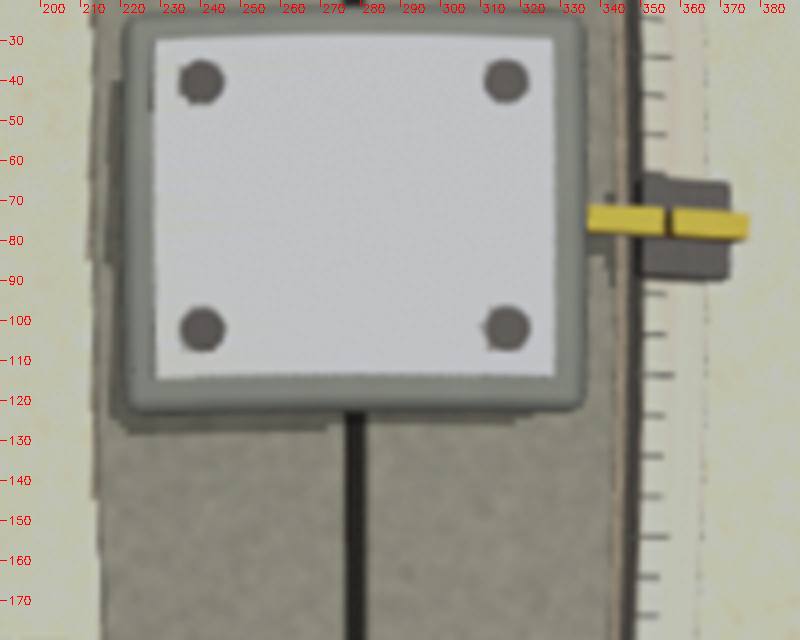

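Request:
carry_out([
  [[-10.9,22.9,-2.3,0,-0.01,1.047,6],[-10.9,22.9,-2.3,0,-0.01,1.047,8.5],[-10.9,22.9,-2.3,0,-0.01,1.047,8.5],[-10.9,22.9,-2.3,0,-0.01,1.047,8.5],[-10.9,22.9,-2.3,0,-0.01,1.047,8.5],[-10.9,22.9,-2.3,0,-0.01,1.047,8.5],[-10.9,22.9,-2.3,0,-0.01,1.047,8.5],[-10.9,22.9,-2.3,0,-0.01,1.047,8.5],[-10.9,22.9,-2.3,0,-0.01,1.047,8.5],[-10.9,22.9,-2.3,0,-0.01,1.047,8.5]],
])

```text
clock: 16.55
ee_pos: [0.4771, -0.3565, 0.1999]
tcp_rot: [2.715, -1.575, 0.007]
contact_force: [0.2, 0.3, 0.7]
grip_width: 0.0849
```

```bash
python3 look.py w18; python3 plan.py .478 -.355 .2 -60; python3 -c "
from h import *
im=cv2.convertScaleAbs(cv2.imread('pics/w18.png'),alpha=.75,beta=-8)
crop(im,0,0,560,420,1.42,'pics/w18c.png',20)"
```

```text
[ 0.4771 -0.3565  0.1999] [ 2.7145 -1.5748  0.0072] 16.55
t 16.6 now [ 0.4773 -0.3562  0.2   ] delta cm [-0.07 -0.11 -0.  ] rot [ 0.0006 -0.0056 -0.    ] q [-0.64  0.41  0.21  1.37 -0.    1.98] F [-0.1 -0.2  0.2] w 0.085
```

View pics/w18c.png

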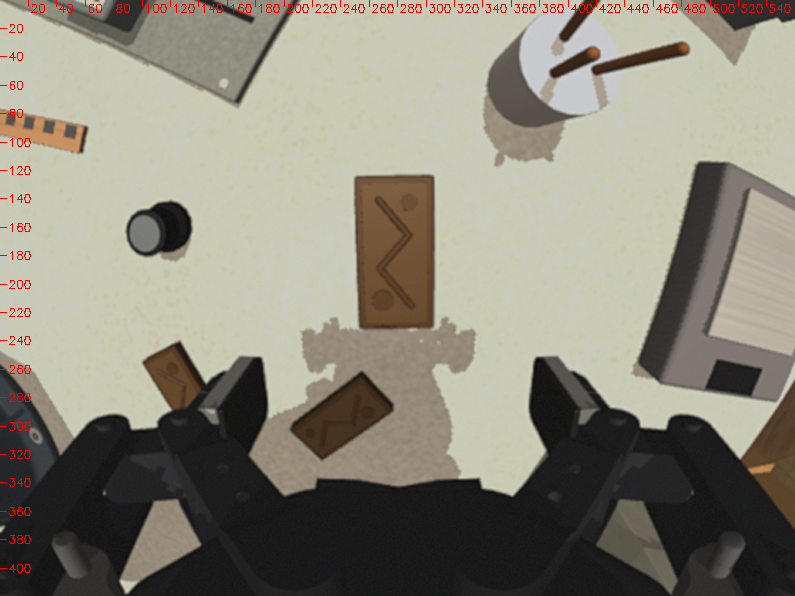

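```bash
python3 - <<'E'
from h import *
import pickle
T=pickle.load(open('pics/w18.pkl','rb'))
P=np.array([onz('wrist',uz(p,1.42,0,0),.02,T) for p in [(355,176),(433,176),(434,327),(359,328)]])
print(P.round(4),P.mean(0),[np.linalg.norm(P[i]-P[i-1]).round(4) for i in range(4)])
a=(P[0]+P[1]-P[2]-P[3]);print(np.degrees(np.arctan2(a[1],a[0])))
b=(P[1]+P[2]-P[0]-P[3]);print(np.degrees(np.arctan2(b[1],b[0])))
for q in [(593,53),(683,48)]: print('brush',onz('wrist',uz(q,1.42,0,0),.18,T))
im=cv2.imread('pics/w18.png');crop(cv2.convertScaleAbs(im,alpha=.75,beta=-8),90,110,330,330,2.6,'pics/w18d.png')
E
python3 plan.py .478 -.355 .06 -60
```

```text
[[ 0.5159 -0.3     0.02  ]
 [ 0.5445 -0.3501  0.02  ]
 [ 0.4438 -0.4107  0.02  ]
 [ 0.4137 -0.3596  0.02  ]] [ 0.47946282 -0.35510703  0.02      ] [np.float64(0.1183), np.float64(0.0576), np.float64(0.1175), np.float64(0.0594)]
30.654263025287076
-59.89315649360747
brush [ 0.62252552 -0.36844541  0.18      ]
brush [ 0.65549914 -0.40433589  0.18      ]
t 16.6 now [ 0.4773 -0.3562  0.2   ] delta cm [-0.15 -0.12 14.  ] rot [ 0.0006 -0.0056 -0.    ] q [-0.64  0.41  0.21  1.37 -0.    1.98] F [-0.1 -0.2  0.2] w 0.085
```

View pics/w18d.png

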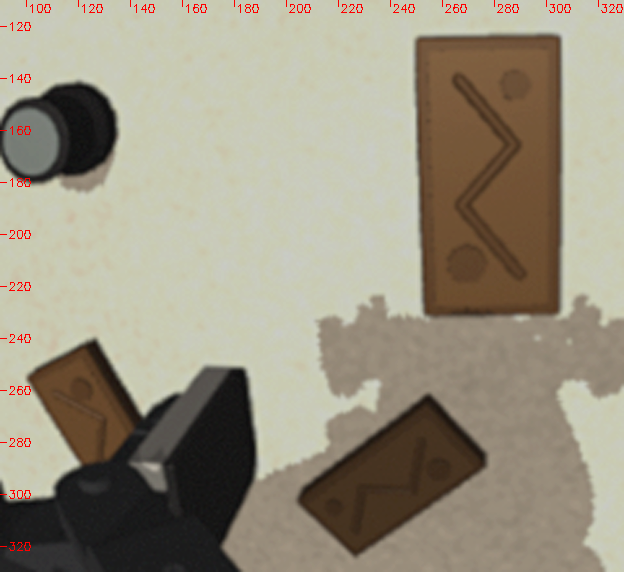

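```bash
python3 plan.py .479 -.3553 .03 -59.8
```

```text
t 16.6 now [ 0.4773 -0.3562  0.2   ] delta cm [-0.09 -0.2  17.  ] rot [ 0.0006 -0.0056 -0.0035] q [-0.64  0.41  0.21  1.37 -0.    1.98] F [-0.1 -0.2  0.2] w 0.085
```

Request:
carry_out([
  [[-0.1,-0.2,3.5,0,-0.005,0,8.5],[-0.1,-0.2,7.5,0,-0.005,0,8.5],[-0.1,-0.2,11,0,-0.005,0,8.5],[-0.1,-0.2,14,0,-0.005,0,8.5],[-0.1,-0.2,16,0,-0.005,0,8.5],[-0.1,-0.2,17,0,-0.005,0,8.5],[-0.1,-0.2,17,0,-0.005,0,8.5]],
])

```text
clock: 17.18
ee_pos: [0.4778, -0.3544, 0.028]
tcp_rot: [2.722, -1.568, -0.005]
contact_force: [-0.3, 0.8, 1.0]
grip_width: 0.085
```

```bash
python3 look.py w19; python3 plan.py .479 -.3553 .0 -59.8
python3 - <<'E'
from h import *
import pickle
im=cv2.convertScaleAbs(cv2.imread('pics/w19.png'),alpha=.75,beta=-8)
crop(im,0,0,560,420,1.42,'pics/w19c.png',20)
b=imaging.snapshot('side')[:,:,::-1];crop(np.ascontiguousarray(b),240,280,400,420,4.2,'pics/d19.png')
E
```

```text
[ 0.4778 -0.3544  0.028 ] [ 2.7218 -1.5681 -0.0049] 17.1833
t 17.23 now [ 0.4787 -0.355   0.0298] delta cm [ 0.04 -0.02  2.98] rot [ 0.001   0.0003 -0.0021] q [-0.64  0.5  -0.09  0.98 -0.    1.98] F [ 0.1 -0.4  0.6] w 0.0847
```

View pics/w19c.png

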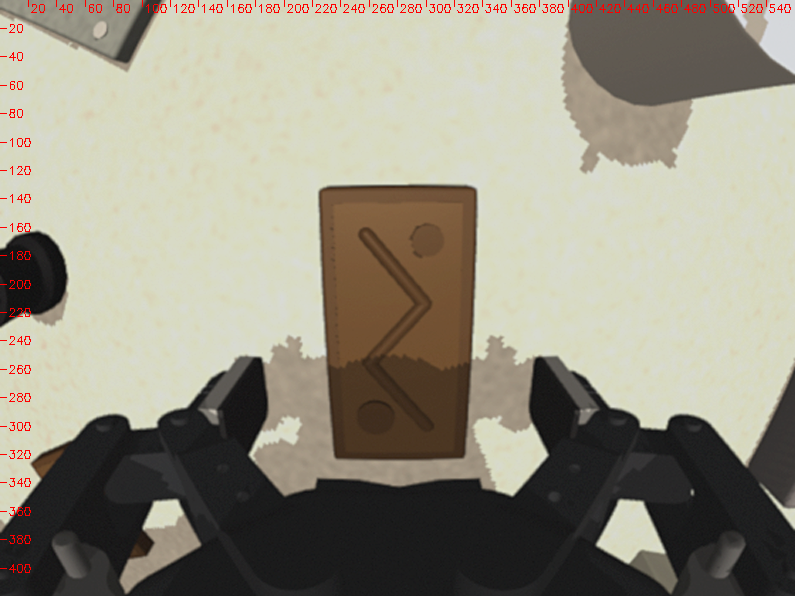

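View pics/d19.png

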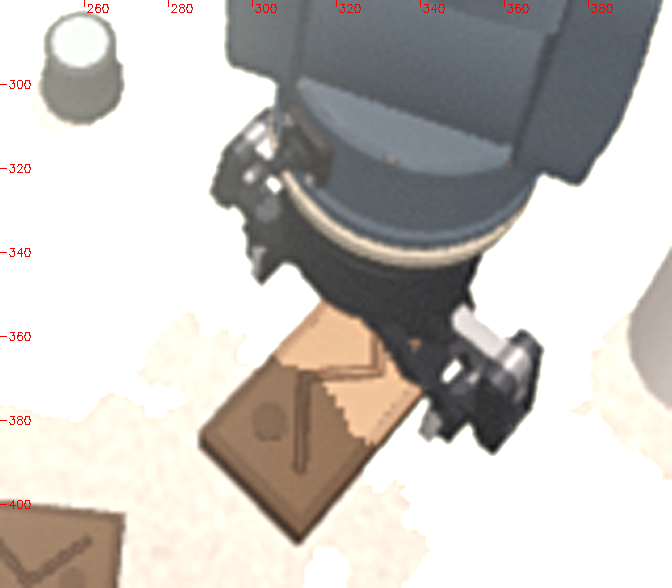

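Request:
carry_out([
  [[0,0,1,0,0,0,8.5],[0,0,2,0,0,0,8.0],[0,0,3,0,0,0,7.6],[0,0,3.6,0,0,0,7.4],[0,0,4.0,0,0,0,7.4],[0,0,4.2,0,0,0,7.4],[0,0,4.2,0,0,0,7.4]],
])

```text
clock: 17.87
ee_pos: [0.4792, -0.3554, -0.0115]
tcp_rot: [2.721, -1.569, 0.001]
contact_force: [-0.2, -0.5, -0.0]
grip_width: 0.0739
```

```bash
python3 look.py w20; python3 plan.py .479 -.3553 -.016 -59.8
python3 - <<'E'
from h import *
im=cv2.convertScaleAbs(cv2.imread('pics/w20.png'),alpha=.75,beta=-8)
crop(im,100,110,460,360,2.2,'pics/w20c.png',20)
E
```

```text
[ 0.4792 -0.3554 -0.0115] [ 2.7208e+00 -1.5688e+00  8.0000e-04] 17.8667
t 17.92 now [ 0.4794 -0.3556 -0.0111] delta cm [-0.05  0.02  0.49] rot [ 0.0003 -0.0013 -0.0023] q [-0.64  0.54 -0.14  0.89 -0.    1.98] F [-0.3  0.  -0.6] w 0.0735
```

View pics/w20c.png

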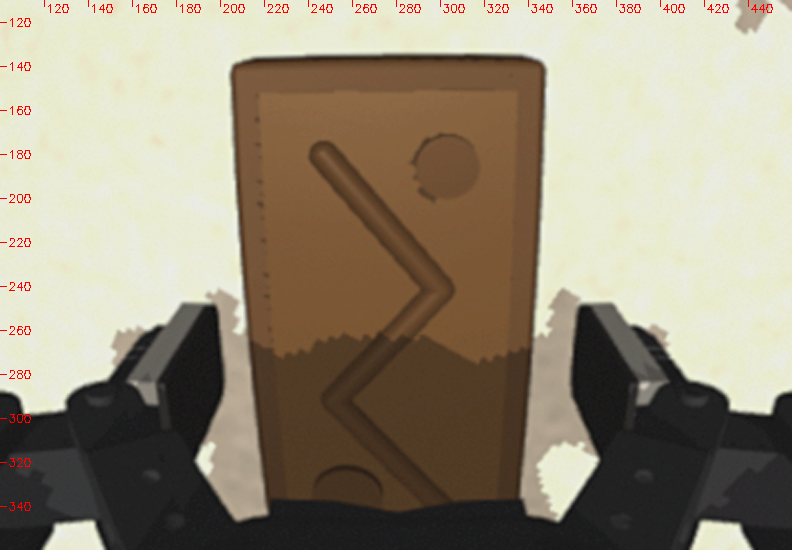

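Request:
carry_out([
  [[0,0,0.3,0,0,0,7.4],[0,0,0.6,0,0,0,7.2],[0,0,0.8,0,0,0,7.0],[0,0,1.0,0,0,0,6.8],[0,0,1.0,0,0,0,6.8],[0,0,1.0,0,0,0,6.8]],
])

```text
clock: 18.42
ee_pos: [0.4793, -0.3555, -0.0212]
tcp_rot: [2.721, -1.569, 0.001]
contact_force: [0.6, -0.2, 1.2]
grip_width: 0.0682
```

```bash
python3 look.py w21; python3 plan.py .479 -.3553 -.025 -59.8
python3 - <<'E'
from h import *
im=cv2.convertScaleAbs(cv2.imread('pics/w21.png'),alpha=.75,beta=-8)
crop(im,100,110,460,360,2.2,'pics/w21c.png',20)
b=imaging.snapshot('side')[:,:,::-1];crop(np.ascontiguousarray(b),260,300,400,420,5,'pics/d21.png')
E
```

```text
[ 0.4793 -0.3555 -0.0212] [ 2.7208e+00 -1.5689e+00  1.2000e-03] 18.4167
t 18.47 now [ 0.4794 -0.3556 -0.0211] delta cm [-0.05  0.02  0.39] rot [ 0.0003 -0.0013 -0.0024] q [-0.64  0.55 -0.15  0.87 -0.    1.98] F [-0.2 -0.4  0.5] w 0.0679
```

View pics/w21c.png

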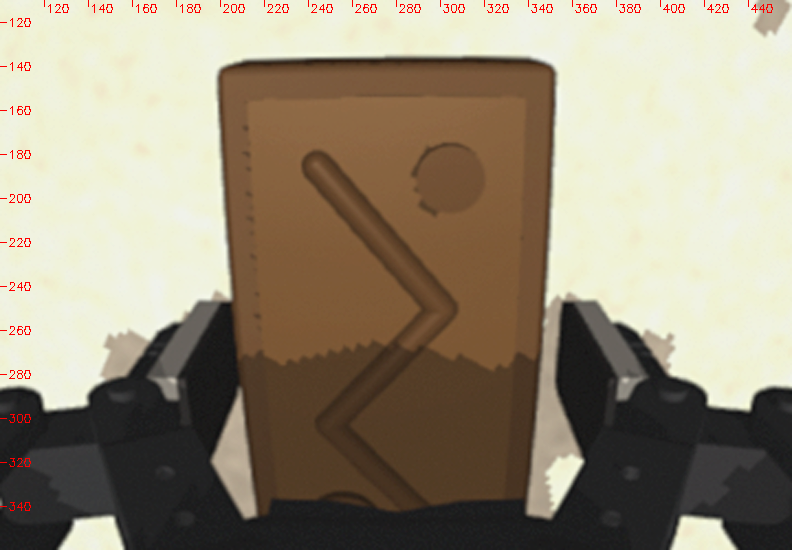

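View pics/d21.png

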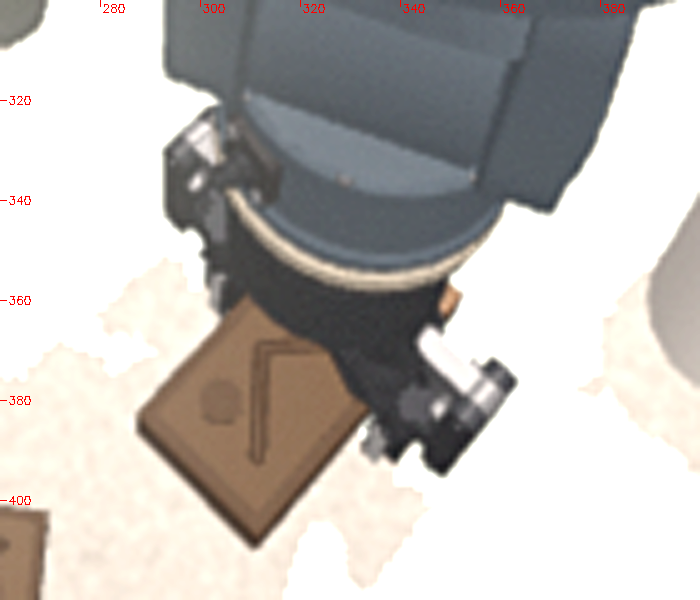

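Request:
carry_out([
  [[-0.1,0,0.2,0,0,0,6.8],[-0.1,0,0.3,0,0,0,6.8],[-0.1,0,0.3,0,0,0,6.4],[-0.1,0,0.3,0,0,0,6.0],[-0.1,0,0.3,0,0,0,5.6],[-0.1,0,0.3,0,0,0,5.0],[-0.1,0,0.3,0,0,0,5.0],[-0.1,0,0.3,0,0,0,5.0]],
], newtons=80)

```text
clock: 19.18
ee_pos: [0.4789, -0.3546, -0.0236]
tcp_rot: [2.721, -1.569, 0.002]
contact_force: [-3.0, 2.7, 8.4]
grip_width: 0.0586
```

```bash
python3 plan.py .479 -.3553 -.025 -59.8
```

```text
t 19.18 now [ 0.4789 -0.3546 -0.0236] delta cm [0.07 0.02 0.14] rot [ 0.0001 -0.0012 -0.0023] q [-0.64  0.55 -0.16  0.86 -0.    1.98] F [-3.   2.7  8.4] w 0.0586
```

Request:
carry_out([
  [[0,0,-0.3,0,0,0,5],[0,0,-1,0,0,0,5],[0,0,-2,0,0,0,5],[0,0,-4,0,0,0,5],[0,0,-6,0,0,0,5],[0,0,-8,0,0,0,5],[0,0,-10,0,0,0,5],[0,0,-11,0,0,0,5],[0,0,-12,0,0,0,5]],
])

```text
clock: 19.93
ee_pos: [0.4791, -0.3547, 0.0979]
tcp_rot: [2.721, -1.569, 0.004]
contact_force: [0.3, -0.8, -5.2]
grip_width: 0.0584
```

```bash
python3 look.py w22; python3 plan.py .585 .115 .1 0
python3 - <<'E'
from h import *
im=cv2.convertScaleAbs(cv2.imread('pics/w22.png'),alpha=.75,beta=-8)
crop(im,100,110,460,360,2.2,'pics/w22c.png',20)
b=imaging.snapshot('side')[:,:,::-1];crop(np.ascontiguousarray(b),240,240,440,420,3.2,'pics/d22.png')
E
```

```text
[ 0.4791 -0.3547  0.0979] [ 2.7208 -1.5687  0.0036] 19.9333
t 19.98 now [ 0.4795 -0.355   0.0992] delta cm [-35.4  -32.68  -0.18] rot [ 0.0012 -0.0038 -1.0461] q [-0.64  0.45  0.01  1.13 -0.    1.98] F [ 0.5 -0.9 -2.6] w 0.0583
```

View pics/w22c.png

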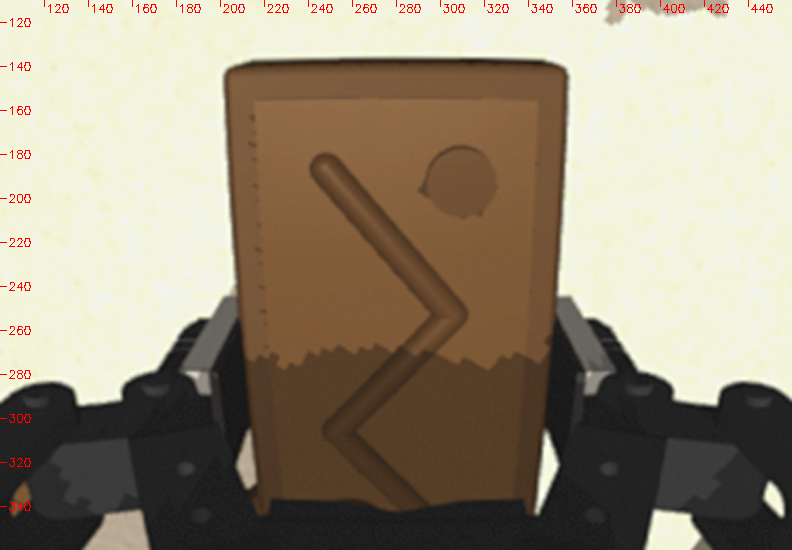

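View pics/d22.png

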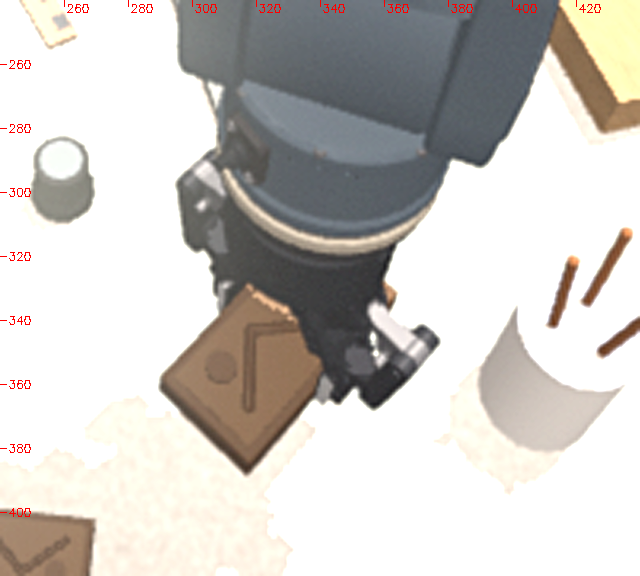

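```bash
python3 - <<'E'
from h import *
M=CI['wrist']['mount']
def tz(p,z):
    o,d=ray('wrist',uz(p,2.2,100,110),M);return o+d*(z-o[2])/d[2]
for z in(-.0436,-.0416): print([tz(p,z).round(4) for p in [(228,68),(565,68),(396,62)]])
E
python3 plan.py .586 .10 .12 0
```

```text
[array([-0.0279, -0.0594, -0.0436]), array([ 0.0294, -0.0594, -0.0436]), array([ 0.0007, -0.0599, -0.0436])]
[array([-0.0284, -0.0592, -0.0416]), array([ 0.0299, -0.0593, -0.0416]), array([ 0.0007, -0.0598, -0.0416])]
t 20.03 now [ 0.4794 -0.3549  0.0978] delta cm [-34.02 -32.02  -2.31] rot [ 1.000e-03 -3.200e-03 -1.046e+00] q [-0.64  0.45  0.01  1.13 -0.    1.98] F [ 0.7 -0.4 -5.1] w 0.0578
```

Request:
carry_out([
  [[-1.0,-1.0,-0.5,0,0,0,5],[-3.4,-3.2,-1.0,0,0,-0.06,5],[-6.1,-5.8,-1.5,0,0,-0.14,5],[-8.8,-8.3,-2.0,0,0,-0.22,5],[-11.6,-10.9,-2.3,0,0,-0.3,5],[-14.3,-13.4,-2.3,0,0,-0.38,5],[-17.0,-16.0,-2.3,0,0,-0.46,5],[-19.7,-18.6,-2.3,0,0,-0.54,5],[-22.1,-20.8,-2.3,0,0,-0.62,5],[-23.5,-22.1,-2.3,0,0,-0.68,5]],
])

```text
clock: 20.87
ee_pos: [0.5525, -0.037, 0.1192]
tcp_rot: [3.09, -0.561, 0.001]
contact_force: [-0.3, -0.3, -5.3]
grip_width: 0.0583
```

```bash
python3 plan.py .5865 .10 .12 0
```

```text
t 20.87 now [ 0.5525 -0.037   0.1192] delta cm [ -1.64 -14.02  -0.1 ] rot [ 0.0013 -0.0008 -0.3594] q [-0.07  0.35 -0.08  1.14 -0.    1.86] F [-0.3 -0.3 -5.3] w 0.0583
```

Request:
carry_out([
  [[-0.2,-2.0,0,0,0,-0.05,5],[-0.6,-5.0,0,0,0,-0.13,5],[-1.0,-8.0,0,0,0,-0.21,5],[-1.3,-11.0,0,0,0,-0.29,5],[-1.5,-13.0,0,0,0,-0.34,5],[-1.6,-14.0,0,0,0,-0.36,5],[-1.6,-14.0,0,0,0,-0.36,5]],
])

```text
clock: 21.45
ee_pos: [0.5864, 0.1018, 0.1179]
tcp_rot: [3.14, 0.006, -0.001]
contact_force: [-1.1, -0.2, -5.2]
grip_width: 0.058
```

```bash
python3 look.py w23; python3 plan.py .5865 .10 .05 0
python3 - <<'E'
from h import *
im=cv2.convertScaleAbs(cv2.imread('pics/w23.png'),alpha=.75,beta=-8)
crop(im,100,0,480,360,2.0,'pics/w23c.png',20)
E
```

```text
[0.5864 0.1018 0.1179] [ 3.1404e+00  5.7000e-03 -1.4000e-03] 21.45
t 21.5 now [0.5862 0.1004 0.118 ] delta cm [0.03 0.03 6.8 ] rot [0.0018 0.0009 0.0014] q [ 0.17  0.44  0.05  1.18 -0.    1.74] F [-0.9 -0.6 -5. ] w 0.0581
```

View pics/w23c.png

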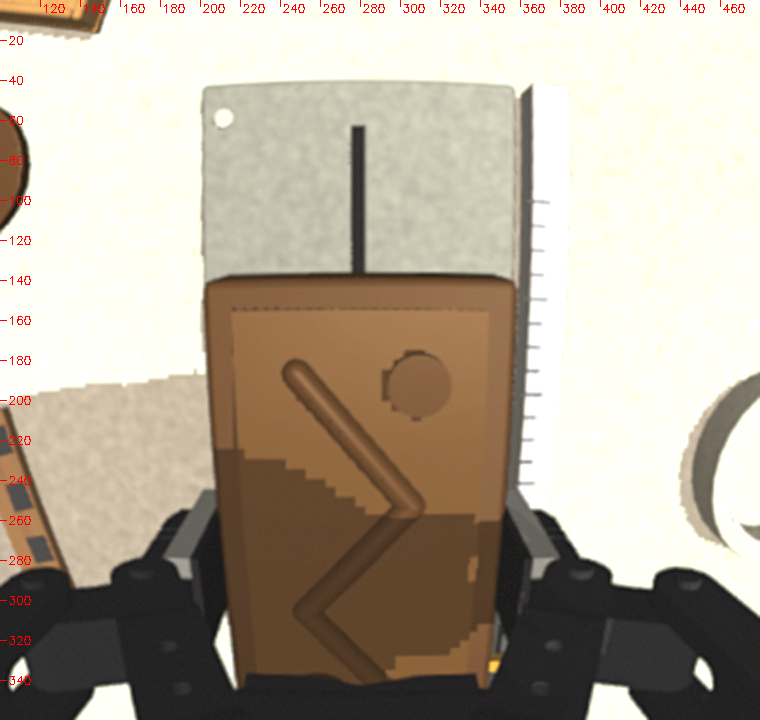

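Request:
carry_out([
  [[-0.05,0,1.5,0.002,0,0.001,5],[-0.05,0,4.0,0.002,0,0.001,5],[-0.05,0,6.5,0.002,0,0.001,5],[-0.05,0,8.8,0.002,0,0.001,5],[-0.05,0,10.5,0.002,0,0.001,5],[-0.05,0,11.5,0.002,0,0.001,5],[-0.05,0,12.0,0.002,0,0.001,5],[-0.05,0,12.3,0.002,0,0.001,5],[-0.05,0,12.4,0.002,0,0.001,5]],
])

```text
clock: 22.25
ee_pos: [0.5859, 0.0999, -0.0057]
tcp_rot: [-3.141, 0.001, 0.001]
contact_force: [-1.1, 0.5, -5.8]
grip_width: 0.0583
```

```bash
python3 look.py w24; python3 plan.py .5855 .09 -.008 0
python3 - <<'E'
from h import *
im=cv2.convertScaleAbs(cv2.imread('pics/w24.png'),alpha=.75,beta=-8)
crop(im,100,0,480,360,2.0,'pics/w24c.png',20)
b=imaging.snapshot('scene')[:,:,::-1];crop(np.ascontiguousarray(b),215,160,395,310,4.0,'pics/s24.png')
E
```

```text
[ 0.5859  0.0999 -0.0057] [-3.1414e+00  5.0000e-04  7.0000e-04] 22.25
t 22.3 now [ 0.586   0.1    -0.0055] delta cm [-0.05  1.    0.25] rot [-0.0003  0.0001 -0.0002] q [ 0.17  0.53 -0.14  0.9   0.    1.74] F [ 0.3 -0.3 -5.1] w 0.0584
```

View pics/w24c.png

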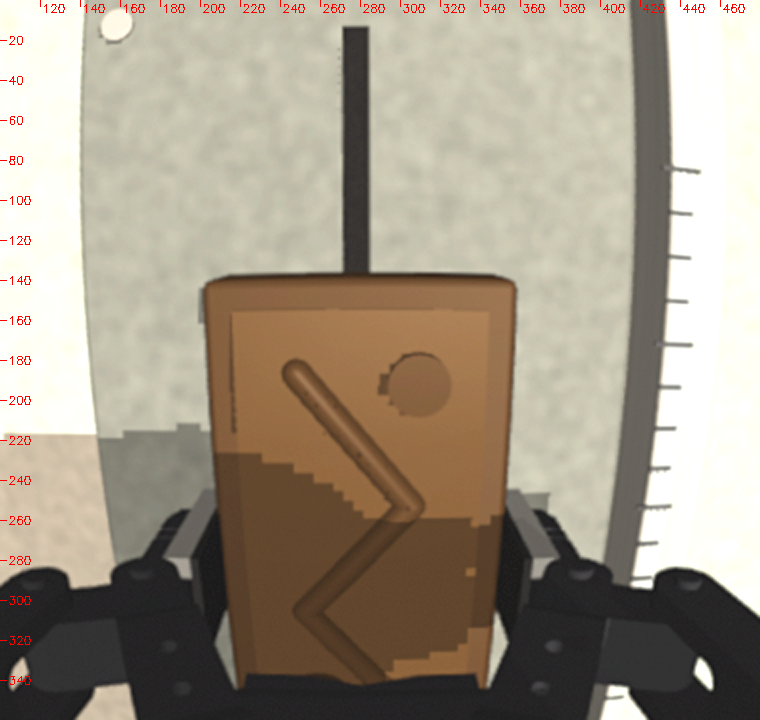

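View pics/s24.png

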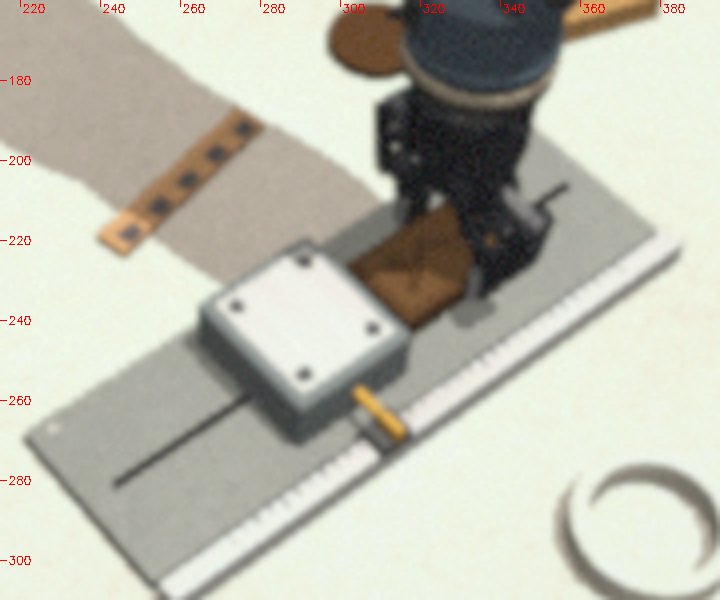

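Request:
carry_out([
  [[-0.1,0.3,0.1,0,0,0,5],[-0.1,0.6,0.2,0,0,0,5],[-0.1,0.8,0.2,0,0,0,5],[-0.1,1.0,0.2,0,0,0,5],[-0.1,1.1,0.2,0,0,0,5],[-0.1,1.2,0.2,0,0,0,5],[-0.1,1.2,0.2,0,0,0,5]],
])

```text
clock: 22.93
ee_pos: [0.5852, 0.088, -0.0072]
tcp_rot: [-3.141, 0.0, -0.0]
contact_force: [0.8, -0.3, -5.9]
grip_width: 0.058
```

Request:
carry_out([
  [[0,0.05,0,0,0,0,5],[0,0.1,0,0,0,0,5],[0,0.15,0,0,0,0,5],[0,0.2,0,0,0,0,5],[0,0.2,0,0,0,0,5]],
])

```text
clock: 23.35
ee_pos: [0.5852, 0.0862, -0.0072]
tcp_rot: [-3.141, 0.0, -0.0]
contact_force: [0.1, 2.4, -5.6]
grip_width: 0.0584
```

Request:
carry_out([
  [[0,0,0,0,0,0,5],[0,0,0,0,0,0,5]],
])

```text
clock: 23.52
ee_pos: [0.5852, 0.0862, -0.0072]
tcp_rot: [-3.141, -0.0, -0.0]
contact_force: [0.8, 0.4, -6.4]
grip_width: 0.0584
```

Request:
carry_out([
  [[0,0.03,0,0,0,0,5],[0,0.05,0,0,0,0,5],[0,0.05,0,0,0,0,5]],
])

```text
clock: 23.77
ee_pos: [0.5852, 0.0862, -0.0071]
tcp_rot: [-3.14, -0.0, -0.0]
contact_force: [-0.9, 5.3, -5.5]
grip_width: 0.0579
```

Request:
carry_out([
  [[0,0,0.05,0,0,0,5],[0,0,0.12,0,0,0,5],[0,0,0.18,0,0,0,5],[0,0,0.22,0,0,0,5],[0,0,0.25,0,0,0,5],[0,0,0.25,0,0,0,5]],
])

```text
clock: 24.27
ee_pos: [0.5853, 0.0863, -0.0095]
tcp_rot: [-3.14, -0.0, -0.001]
contact_force: [-1.2, 3.1, -2.1]
grip_width: 0.0585
```

Request:
carry_out([
  [[0,0,0.03,0,0,0,5],[0,0,0.06,0,0,0,5],[0,0,0.06,0,0,0,5]],
])

```text
clock: 24.52
ee_pos: [0.5853, 0.0863, -0.0096]
tcp_rot: [-3.14, -0.0, -0.001]
contact_force: [-4.6, 1.6, 8.5]
grip_width: 0.0585
```

```bash
python3 look.py w25; python3 plan.py .5855 .09 -.008 0
```

```text
[ 0.5853  0.0863 -0.0096] [-3.1397e+00 -4.0000e-04 -1.2000e-03] 24.5167
t 24.57 now [ 0.5853  0.0863 -0.0096] delta cm [ 0.02 -0.37 -0.16] rot [-0.0019 -0.0007  0.0003] q [ 0.15  0.53 -0.16  0.89  0.    1.72] F [-5.2  2.6  8.1] w 0.0585
```

View pics/w25.png

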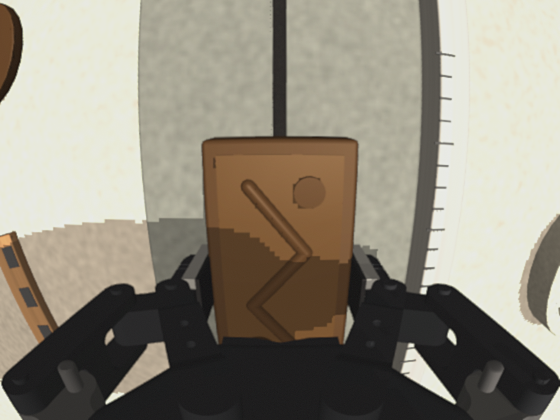

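Request:
carry_out([
  [[0,0,0,0,0,0,5.8],[0,0,0,0,0,0,6.1],[0,0,0,0,0,0,6.5],[0,0,0,0,0,0,7.0],[0,0,0,0,0,0,7.4],[0,0,0,0,0,0,7.4],[0,0,0,0,0,0,7.4]],
])

```text
clock: 25.15
ee_pos: [0.5853, 0.0862, -0.0095]
tcp_rot: [-3.14, -0.0, -0.001]
contact_force: [0.2, -0.2, -0.3]
grip_width: 0.0738
```

```bash
python3 plan.py .585 -.02 .24 0; python3 -c "
from h import *
imaging
s=imaging.snapshot('wrist')[:,:,::-1];cv2.imwrite('pics/w26.png',s)"
```

```text
t 25.15 now [ 0.5853  0.0862 -0.0095] delta cm [-2.000e-02  1.057e+01 -2.497e+01] rot [-0.0019 -0.0008  0.0002] q [ 0.15  0.53 -0.16  0.89  0.    1.72] F [ 0.2 -0.2 -0.3] w 0.0738
```

View pics/w26.png

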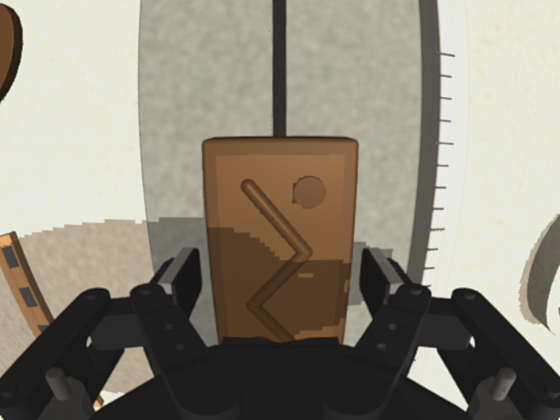

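Released with the fingers clear on both sides and no force on the tool. Lifting straight up, then shifting toward −y to inspect.

Request:
carry_out([
  [[0,0,-0.8,0,0,0,7.4],[0,0,-2.5,0,0,0,7.4],[0,0,-5,0,0,0,7.4],[0,0,-8.5,0,0,0,7.4],[0,0,-12.5,0,0,0,7.4],[0,0,-16.5,0,0,0,7.4],[0,2,-20,0,0,0,7.4],[0,5,-22.5,0,0,0,7.4],[0,7.5,-23.5,0,0,0,7.4],[0,8.5,-24,0,0,0,7.4]],
])

```text
clock: 26.03
ee_pos: [0.5858, -0.0018, 0.2333]
tcp_rot: [-3.14, 0.002, -0.007]
contact_force: [0.1, 0.5, 0.1]
grip_width: 0.0739
```

Request:
carry_out([
  [[0,0,0,0,0,0,7.4],[0,0,0,0,0,0,7.4]],
])

```text
clock: 26.2
ee_pos: [0.5859, -0.002, 0.2336]
tcp_rot: [-3.14, 0.004, -0.008]
contact_force: [-0.8, 0.5, -1.0]
grip_width: 0.0739
```

```bash
python3 look.py w27; python3 plan.py .5855 .09 -.008 0
python3 - <<'E'
from h import *
im=cv2.convertScaleAbs(cv2.imread('pics/w27.png'),alpha=.7,beta=-8)
crop(im,170,40,400,320,2.1,'pics/w27c.png',20)
a=imaging.snapshot('scene')[:,:,::-1];crop(np.ascontiguousarray(a),200,120,400,270,4.0,'pics/s27.png')
b=imaging.snapshot('side')[:,:,::-1];cv2.imwrite('pics/d27.png',b)
E
```

```text
[ 0.5859 -0.002   0.2336] [-3.1402  0.0039 -0.0081] 26.2
t 26.25 now [ 0.5856 -0.0013  0.2329] delta cm [-0.12 -9.09 24.1 ] rot [-0.0015 -0.004  -0.0015] q [-0.    0.39  0.27  1.44  0.    1.57] F [-0.4  0.7 -0.6] w 0.0739
```

View pics/w27c.png

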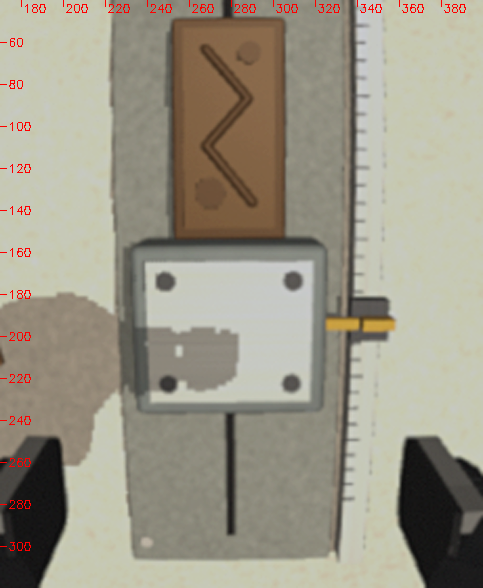

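View pics/d27.png

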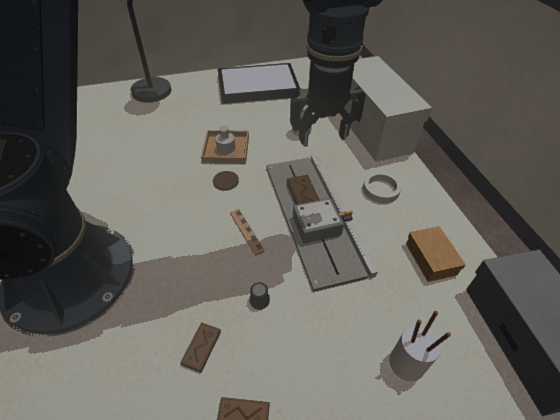

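Run:
```python
from h import *
im=cv2.convertScaleAbs(cv2.imread('pics/w27.png'),alpha=.7,beta=-8)
crop(im,235,130,375,220,5.5,'pics/w27d.png',10)
```

```text
(no output)
```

View pics/w27d.png

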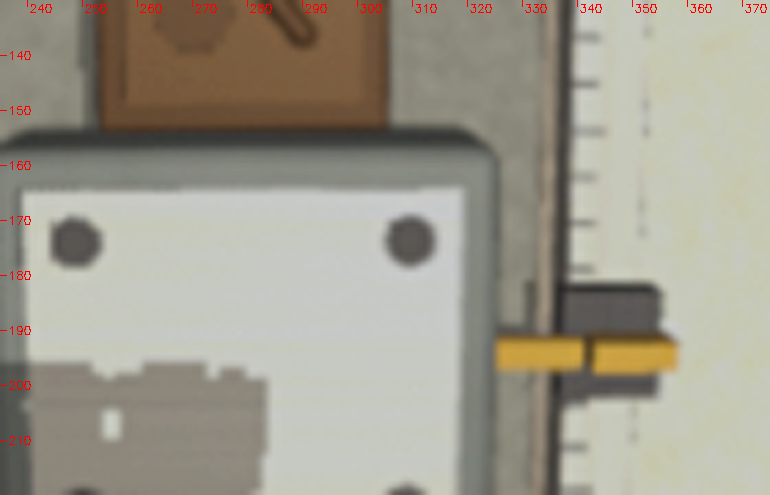

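View pics/s27.png

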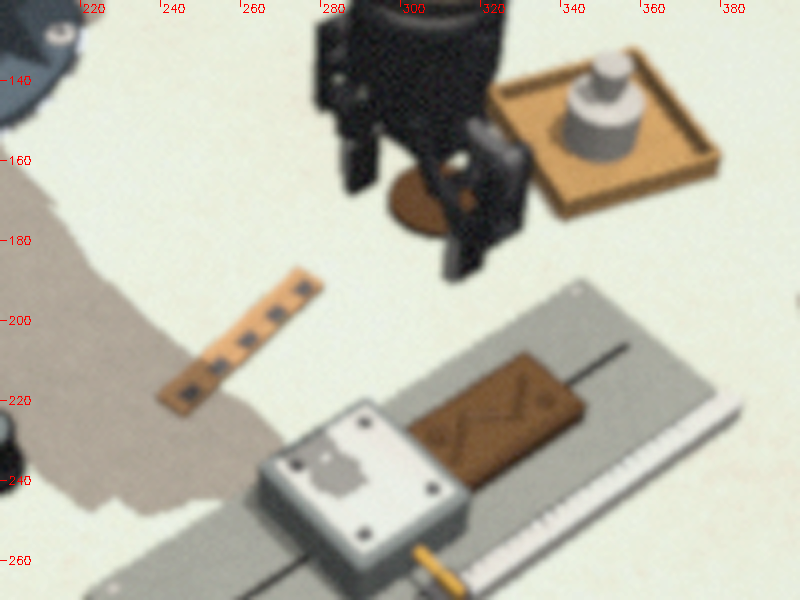

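```bash
python3 -c "
from pf import *
pf('w27',(594,356),(583,354.5),5.5,235,130)
T=pickle.load(open('pics/w27.pkl','rb'));Z=lambda p:uz(p,5.5,235,130)
print('plaque S end top',onz('wrist',Z((240,130)),.034,T),'face top edge',onz('wrist',Z((240,152)),.059,T),'face seen at plaque top z',onz('wrist',Z((240,130)),.034,T))
"
```

```text
fin [ 0.6591 -0.0201  0.044 ]
ptr 0.035 [ 0.6586 -0.0219  0.035 ] gap 1.81
ptr 0.038 [ 0.658  -0.0212  0.038 ] gap 1.1
ptr 0.041 [ 0.6574 -0.0204  0.041 ] gap 0.39
plaque S end top [0.58646605 0.02497667 0.034     ] face top edge [0.58647651 0.02341626 0.059     ] face seen at plaque top z [0.58646605 0.02497667 0.034     ]
```

```bash
python3 -c "
from cell import order
print(order.finish_job())"
```

```text
the job is handed in; nothing more can be done
None
```

The job is done and handed in at about 26 s of the 72 s limit.

- **Weight:** it stands upright near the middle of the tray. I lowered it onto the floor with a light press and released it.
- **Carriage:** I pushed it slowly on its back face at about 6 to 9 N. In the last image the pointer is about 0.4 to 1.1 mm short of the fin and not past it. The fin itself still measures y = -0.020, so it has not moved.
- **Plaque:** I took the largest of the three look-alikes. It lies flat on the stage, lengthways, and centred to within about 1 mm. I moved it up to the carriage front until I felt about 5 N, below the 8 N that would shift the carriage, and the images show no gap there beyond about 1 mm.
- **Other objects:** the loupe, scale bar, medal, brush pot, tray and the smaller plaques look undisturbed in the last pictures. The bottle was partly hidden behind the gripper in that view. The robot was clear of everything when I handed in.

**What disagreed:** the fingertips proved to be roughly 20 to 30 mm behind the reported tool point, not 14 mm ahead of it as stated. Because of that, my first grasp closed just above the knob without moving anything. I measured the true tip height in the images and worked from that afterwards. The wrist and fixed cameras also differed by about 1 to 2 mm sideways, so I checked the centring within a single image.

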